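Clear the decorating corner into its trays

ROBOT

A 7-joint arm with a two-finger parallel gripper is mounted at the origin on a cart in front of the work surface, level with it; the furniture and walls round the work are solid. World frame = base frame: x ahead of the robot, y to its left, z up, the work surface at z = 0. Lengths are in m, angles in rad, forces in N, time in s.
With the tool pointing down it reaches from about 0.4 to 0.85 m from the base axis. Payload 10.4 kg.
Tool frame: the origin (TCP) lies midway between the tips of the shut fingers; the grasp point (between the pads) lies hold_point_z behind it (hold_point_z is the distance from the TCP to the grasp point, in m); z points along the fingers, y is the line along which they close (so a half turn about z gives the same grasp; the last joint's range is limited). The gripper opens to 87 mm and grips with 3 to 60 N. Pads are 19 mm wide; open, the fingers measure 117 mm over their backs; the gripper's body (75 mm by 190 mm) begins 51 mm behind the grasp point.
Start: joints at [1.261, 0.332, -0.065, 1.46, 0.022, 1.35, -0.088], TCP at [0.177, -0.599, 0.191] pointing down, gripper open.
Joint ranges: [-2.6, 2.6], [-0.5, 2.12], [-1.47, 1.34], [0.16, 2.42], [-1.27, 4.41], [0.06, 2.06], [-2.6, 2.6]. Speed limits (rad/s): [2.22, 2.22, 2.79, 2.79, 3.14, 3.14, 3.14].

INTERFACE

Orientations are given as a unit quaternion [x, y, z, w].
In Python, from bench import * gives the robot as it stands. The module is installed in compiled form; this text tells all that it offers.
- The arm moves only by the tool drive_tool, never from a script. Its argument "increments" is a list of rows, each a list of 6 numbers: the shift along the tool's x, y, z scaled (see below), then the turn, a rotation vector about the tool's x, y, z scaled (see below). In form: [[dx, dy, dz, rx, ry, rz], ...]. A call has exactly 5 rows; each row is the pose to reach, as a shift and turn from the pose commanded when the call began, along the tool's axes at that moment; what a row does not reach only later rows make up. The controller multiplies each number of a shift by 300 mm and each number of a turn by pi/4 rad. A row lasts 1/12 s, in which the tool goes at most 41.7 mm and 7.16 degrees, less where a joint would pass 70% of its speed; a pose out of reach is approached as far as the arm can. A call with a number of a shift or a turn outside -1 to 1 is refused whole. A call with a gripper value outside its range is refused whole. "claw" is the closure, from 0 (fully open) to 1 (shut), set as the call begins (left out, the last holds). The fingers move at their own pace and stop on an object; "force" is the grip in N (left out, the last holds). Time passes only in rows, so rows that repeat a pose let the fingers close, or fill a call up. It gives the time, the measured TCP pose, the force, the opening and the grip force at its end, in the units of the state.
- read_state(): the state, without advancing time (a new reading comes with each control period).
- camera(name): name is "scene" or "top"; returns the picture (420x560x3 uint8, blue, green, red); there is no depth.
- get_calibration(name): a dict with "K" (3x3 intrinsics, pixels), "position" and "rotation" of the camera in the world. Camera axes: x right, y down, z forward; pixel columns grow to the right and rows downward; lengths in m; the calibration is good to about 2 mm. A picture is of the moment at which its call begins. get_calibration takes no time and is no camera call.
- close_job(): hands the job in; it is judged then, once.
The state is a dict: "time": time; "joint_positions": joint angles; "joint_vel": joint speeds; "joint_torque": joint torques, N m; "ee_pos": TCP position; "eef_rot": TCP orientation; "ft_force": force on the tool from outside, world axes, zero at the start; "torque": the same for the moment, N m; "width": finger opening in m; "grip_force": force on a finger pad.
Only numpy, scipy, OpenCV 4.12 (cv2) and the standard library are available. Lean on these libraries where they do the work, as an engineer would, in place of code of your own. Each camera call takes 0.05 s, during which the arm holds its last target. There are 200 camera calls.

TASK

Put the decorating things that lie along the front edge of the table away by kind: stand the three colour bottles upright in the blue caddy, one to a bay, set the red round cutter flat in the yellow tray, the way up it stands now, and lay the marker lengthwise and flat in the black pen tray. Let everything rest on the tray floors, let go of it all, and leave the black timer and the sprinkle tub where they stand.

Things in the scene. Friction and masses are not known exactly. Their poses are not given: they have to be found in the camera images.
- pink_bottle_center (a point): Small white squeeze bottle with a pink cap and pink nozzle, 38 mm across, 88 mm tall. Stands upright at the start; the point is its centre, 44 mm above its underside, z up along its axis. Straight round body up to 64 mm, then a narrower 25 mm wide neck and nozzle.
- white_bottle_center (a point): Small white squeeze bottle with a white cap and white nozzle, 38 mm across, 88 mm tall. Stands upright at the start; the point is its centre, 44 mm above its underside, z up along its axis. Straight round body up to 64 mm, then a narrower 25 mm wide neck and nozzle.
- red_bottle_center (a point): Gel colour bottle, dark red body with a white pointed cap, 32 mm across, 85 mm tall. Stands upright at the start; the point is its centre, 42.5 mm above its underside, z up along its axis. Straight round body up to 58 mm, then a narrower 21 mm wide neck and nozzle.
- cutter_center (a point): Red round pastry cutter, a ring 55 mm across and 25 mm tall, standing with its wider flange (55 mm across, 6 mm high) on top and its 52 mm wall below; can be gripped across the outside. The point is its centre, 12.5 mm above its underside, z up along its axis.
- pen_center (a point): Marker pen, black with red ends, lying flat: 137 mm long along its own y axis, 15 mm wide (x) and 15 mm high. The point is its centre, 8 mm above its underside, z up. It does not roll.
- colour_caddy: Blue caddy with three square bays side by side in a row along its y axis, fixed to the table. Origin at the centre of its underside, z up. Outside 66 x 190 mm over the rim, rim top 25 mm above the table; floor 4 mm above the table. Bay centres at y = -60, 0 and +60 mm (x = 0), each bay about 56 x 56 mm clear; 4 mm partitions 20 mm high. All bays are empty at the start; any bottle may go in any bay.
- cutter_tray: Yellow oblong open tray, fixed to the table. Origin at the centre of its underside, z up. Inside 75 mm (x) x 105 mm (y), walls 4 mm thick, rim top 21 mm above the table, floor 4 mm above the table. A wire shelf hangs 0.62 m above the table over all beyond x = 0.60 m, just behind the trays: keep the arm low when it reaches to them.
- pen_tray: Black long open tray, fixed to the table. Origin at the centre of its underside, z up; long side along its y axis. Inside 66 mm (x) x 164 mm (y), walls 4 mm thick, rim top 19 mm above the table, floor 4 mm above the table.
- timer_center (a point): Bystander: black round kitchen timer puck, 106 mm across, 35 mm high, loose on the table behind the trays. The point is its centre, 17 mm above its underside.
- tub_center (a point): Bystander: round sprinkle tub with a dark pink lid, 66 mm across, 96 mm tall, standing loose behind the trays. The point is its centre, 48 mm above its underside.
Things that resemble listed ones, but are neither listed nor needed, are in the scene too. What is shaped like the part that bears pink_bottle_center but turquoise is not meant.

How it is judged:
By the outcome, as a careful person would: the job done as asked, in the order asked, and still so for the second after the job is handed in, with the robot touching nothing.
It also fails if it takes over 128 s, if anything falls off the work surface, if the arm or the gripper's body presses on something with over 40 N, if the wrist force passes 120 N, or if a joint passes its speed limit or range.

## Working session

There is one attempt and no reset: what is moved stays moved. The work goes in short steps, Python scripts to look and compute and a tool call to move; the robot and the scene stay as the last step left them, time stands still between calls to the robot, and variables do not carry over. Pictures are saved under pics/ and viewed, at most 14 in all, crops included, and the job is handed in when it is done.

Besides the shell and the picture viewer there is one more tool, called after "Emit:" as a command line: name --pt "numbers of a row" for each row, then --argument value for the rest. drive_tool: Moves the arm, as the interface text tells. Its arguments: {"type":"object","properties":{"increments":{"type":"array","items":{"type":"array","items":{"type":"number"}}},"claw":{"type":"number"},"force":{"type":"number"}},"required":["increments"]}

```bash
mkdir -p pics
python3 - <<'E'
from bench import *
import cv2
s=read_state(); print({k:(v if not hasattr(v,'round') else v) for k,v in s.items()})
for n in ("scene","top"):
    c=get_calibration(n); print(n,c)
    cv2.imwrite(f"pics/{n}0.png",camera(n))
E
```

```text
{'time': 0.0, 'joint_positions': array([ 1.26140239,  0.33292317, -0.06473417,  1.46093939,  0.02156356,
        1.34990059, -0.08850715]), 'joint_vel': array([1.66508270e-04, 6.78627409e-04, 5.61109170e-05, 7.50638129e-04,
       8.50412342e-04, 1.44830190e-03, 6.75703767e-04]), 'joint_torque': array([ 9.14826232e-04, -6.23252177e+01,  2.52258056e-02, -3.89900029e+01,
       -6.11261185e-02,  3.97219404e-02,  8.93555216e-05]), 'ee_pos': array([ 0.17670038, -0.59904465,  0.19012294]), 'eef_rot': array([ 9.89733269e-01,  1.42924843e-01, -1.15815600e-04, -7.29355578e-04]), 'ft_force': array([ 0.56352165, -0.39064138,  0.75070039]), 'torque': array([-0.02203481,  0.04277011,  0.01608693]), 'grip_force': 0.0, 'width': 0.08709127751381104}
scene {'K': array([[499.93554518,   0.        , 277.98111729],
       [  0.        , 499.93554518, 214.42913565],
       [  0.        ,   0.        ,   1.        ]]), 'position': array([0.25085356, 0.58901907, 0.99529989]), 'rotation': array([-0.20536965,  0.91345953, -0.3407716 ,  0.08537982])}
top {'K': array([[538.47500642,   0.        , 266.16067117],
       [  0.        , 538.47500642, 210.86661024],
       [  0.        ,   0.        ,   1.        ]]), 'position': array([ 0.48775486, -0.14067427,  1.32217665]), 'rotation': array([-0.69958615,  0.71236157, -0.03171469,  0.04598249])}
```

View pics/scene0.png

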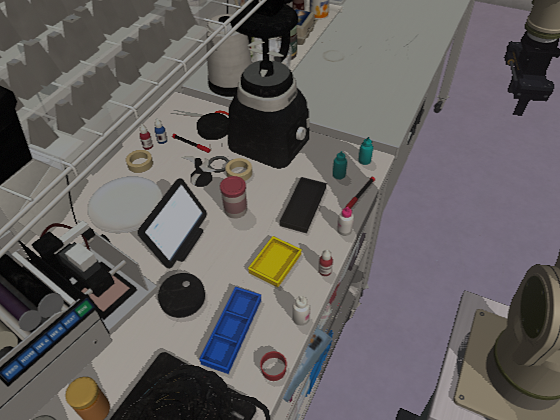

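View pics/top0.png

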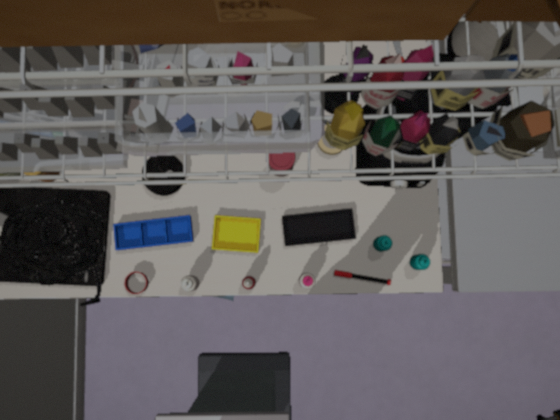

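```bash
cat > h.py <<'E'
from bench import *
import cv2, numpy as np
from scipy.spatial.transform import Rotation as R
CAL={n:get_calibration(n) for n in("scene","top")}
def ray(n,p):
    c=CAL[n]; d=R.from_quat(c["rotation"]).as_matrix()@np.linalg.inv(c["K"])@[p[0],p[1],1]
    return np.array(c["position"]),d/np.linalg.norm(d)
def plane(n,p,z):
    o,d=ray(n,p); return o+d*(z-o[2])/d[2]
def proj(n,X):
    c=CAL[n]; q=c["K"]@(R.from_quat(c["rotation"]).as_matrix().T@(np.array(X)-c["position"])); return q[:2]/q[2]
def tri(p,q):
    (a,d),(b,e)=ray("scene",p),ray("top",q)
    t=np.linalg.lstsq(np.c_[d,-e],b-a,rcond=None)[0]
    return (a+d*t[0]+b+e*t[1])/2, np.linalg.norm(a+d*t[0]-b-e*t[1])
E
python3 - <<'E'
from h import *
import bench; print([k for k in dir(bench) if k[0]!='_'])
print(globals().get('hold_point_z'))
a,b=cv2.imread("pics/scene0.png"),cv2.imread("pics/top0.png")
for n,q,z in(("caddy",(154,232),.025),("ytray",(237,233),.02),("pen tray",(319,227),.019),("cutter",(137,283),.025),("white",(189,284),.088),("red",(248,283),.085),("pink",(307,281),.088),("pen",(362,277),.012),("timer",(163,174),.035)):
    X=plane("top",q,z); print(n,X.round(3),proj("scene",X).round(1))
A=cv2.resize(a[185:400,190:400],None,fx=3.6,fy=2.75*1.0,interpolation=cv2.INTER_CUBIC)
A=cv2.resize(a[170:390,200:400],None,fx=2.7,fy=2.7,interpolation=cv2.INTER_CUBIC)
cv2.imwrite("pics/cropS.png",A)
B=cv2.resize(b[205:300,100:400],None,fx=2.66,fy=2.66,interpolation=cv2.INTER_CUBIC)
cv2.imwrite("pics/cropT.png",B)
E
```

```text
['PlanningError', 'camera', 'close_job', 'get_calibration', 'hold_point_z', 'read_state']
0.0187
caddy [0.585 0.157 0.025] [232.6 323.8]
ytray [ 0.579 -0.044  0.02 ] [275.6 257.9]
pen tray [ 0.59  -0.243  0.019] [304.6 201.6]
cutter [0.463 0.197 0.025] [275.1 362.5]
white [0.46  0.062 0.088] [303.9 295. ]
red [ 0.46  -0.073  0.085] [327.7 249.7]
pink [ 0.462 -0.207  0.088] [347.6 208.5]
pen [ 0.468 -0.343  0.012] [360.8 192.5]
timer [0.725 0.134 0.035] [183.1 289.6]
```

View pics/cropS.png

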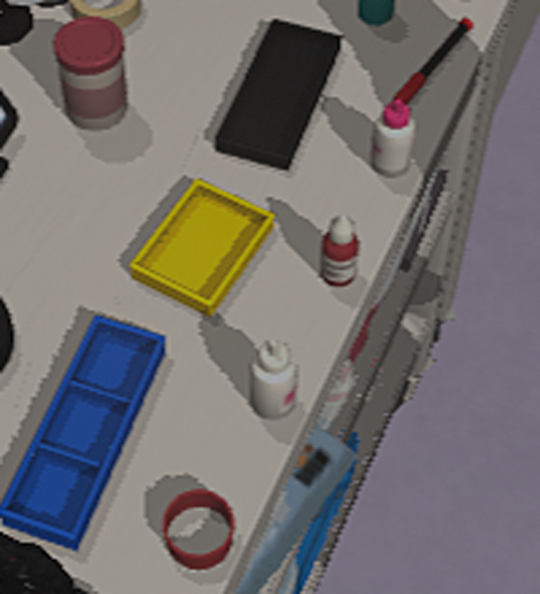

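View pics/cropT.png

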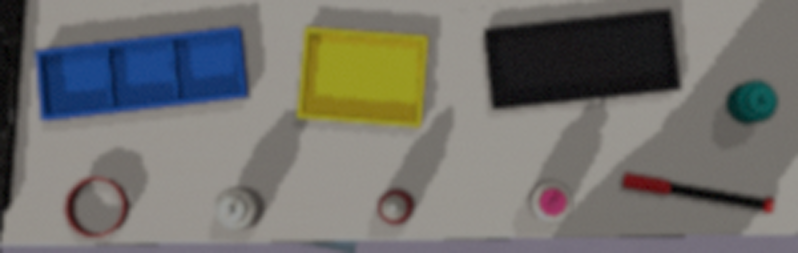

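```bash
cat > m.py <<'E'
from h import *
im={n:cv2.imread(f"pics/{n}0.png") for n in("scene","top")}
def big(n,m,roi):
    x0,y0,x1,y1=roi; k=np.zeros_like(m); k[y0:y1,x0:x1]=m[y0:y1,x0:x1]
    cs=cv2.findContours(k,cv2.RETR_EXTERNAL,cv2.CHAIN_APPROX_NONE)[0]
    return max(cs,key=cv2.contourArea)
def rng(n,lo,hi): return cv2.inRange(cv2.cvtColor(im[n],cv2.COLOR_BGR2HSV),lo,hi)
def rect(n,lo,hi,roi,z):
    c=big(n,rng(n,lo,hi),roi)[:,0].astype(float)
    P=np.array([plane(n,p,z)[:2] for p in c]).astype(np.float32)*1000
    (cx,cy),(w,h),a=cv2.minAreaRect(P); 
    if w>h: a-=90; w,h=h,w
    return np.round([cx,cy,w,h,(a+90)%180-90],1)
E
python3 - <<'E'
from m import *
T={"caddy":(((100,120,40),(130,255,255)),(100,205,205,260),(190,280,270,380),.025),
"ytray":(((20,120,60),(35,255,255)),(200,205,270,260),(240,230,310,290),.021),
"ptray":(((0,0,0),(180,255,60)),(275,200,362,252),(270,170,332,235),.019)}
for k,(c,rt,rs,z) in T.items():
    print(k,"top",rect("top",*c,rt,z),"scene",rect("scene",*c,rs,z))
# cutter
for n,roi in(("top",(115,265,160,300)),("scene",(255,340,292,390))):
    h=rng(n,(0,90,40),(10,255,255))|rng(n,(170,90,40),(180,255,255))
    c=big(n,h,roi)[:,0].astype(float)
    for z in(.025,.0): 
        P=np.array([plane(n,p,z)[:2] for p in c]).astype(np.float32)*1000
        print("cutter",n,z,cv2.fitEllipse(P), cv2.minEnclosingCircle(P))
# pen
for n,roi in(("top",(328,262,396,290)),("scene",(335,170,385,212))):
    g=rng(n,(0,0,0),(180,255,45))|rng(n,(0,120,30),(10,255,255))|rng(n,(170,120,30),(180,255,255))
    c=big(n,g,roi)[:,0].astype(float)
    P=np.array([plane(n,p,.010)[:2] for p in c]).astype(np.float32)*1000
    print("pen",n,len(c),cv2.minAreaRect(P))
E
```

```text
caddy top [584.7 160.   63.4 187.8   5.6] scene [583.5 165.1  69.3 196.5   5.7]
ytray top [578.3 -41.5  83.6 113.1  -5.1] scene [577.8 -36.7  89.5 122.4  -5.3]
ptray top [ 590.8 -241.5   73.1  170.1    5.1] scene [ 590.9 -235.8   77.1  185.4    5.8]
cutter top 0.025 ((465.4021301269531, 176.0832061767578), (62.47750473022461, 99.21455383300781), 3.5632569789886475) ((464.3409729003906, 205.85565185546875), 25.072059631347656)
cutter top 0.0 ((464.9713134765625, 182.18801879882812), (63.681575775146484, 101.12654113769531), 3.563206434249878) ((463.88970947265625, 212.53421020507812), 25.55524444580078)
cutter scene 0.025 ((464.28033447265625, 204.14553833007812), (52.15306091308594, 62.3358268737793), 30.36412811279297) ((463.9326477050781, 204.34825134277344), 31.56020164489746)
cutter scene 0.0 ((469.7793273925781, 194.22918701171875), (53.496803283691406, 63.94192123413086), 30.364110946655273) ((469.4226379394531, 194.4370880126953), 32.37333679199219)
pen top 114 ((468.0896911621094, -342.71087646484375), (133.7640380859375, 11.896507263183594), 79.40071105957031)
pen scene 67 ((469.5216369628906, -347.620849609375), (138.49122619628906, 13.844841003417969), 79.23149108886719)
```

```bash
python3 - <<'E'
from m import *
def red(n,s=60): return rng(n,(0,s,30),(12,255,255))|rng(n,(165,s,30),(180,255,255))
for s in(40,60,75):
    m=cv2.morphologyEx(red("top",s),cv2.MORPH_CLOSE,np.ones((3,3)))
    c=big("top",m,(115,265,160,300))[:,0].astype(float)
    P=np.array([plane("top",p,.0235)[:2] for p in c]).astype(np.float32)*1000
    print("cutter",s,cv2.minEnclosingCircle(P),cv2.boundingRect(P.astype(int)))
# pink cap centroid
def cen(n,m,roi):
    M=cv2.moments(big(n,m,roi)); return M["m10"]/M["m00"],M["m01"]/M["m00"]
pk={n:rng(n,(155,90,60),(174,255,255)) for n in im}
p,q=cen("scene",pk["scene"],(335,200,360,225)),cen("top",pk["top"],(295,270,320,292))
print("pink",p,q,tri(p,q),plane("top",q,.08))
q=cen("top",red("top",70),(238,273,258,293)); print("red body top",q,plane("top",q,.058))
# body bottoms in scene: silhouettes
p=cen("scene",red("scene",90),(315,245,340,280)); print("red body scene",p,tri(p,q))
for n,pix in(("white",((301,298),(189.1,283.2))),("red",((326.5,251.5),(248.6,282.7)))): print(n,tri(*pix))
E
python3 - <<'E'
import sys; sys.path.insert(0,'.')
import os; os.chdir('.')
from m import *
for n,X in(("white",(.46,.062)),("red",(.46,-.073)),("pink",(.462,-.207))):
    for z in (0,.064,.088): print(n,z,proj("scene",(*X,z)).round(1),proj("top",(*X,z)).round(1))
a=im["top"][268:298,115:325]; cv2.imwrite("pics/row.png",cv2.resize(a,None,fx=3.8,fy=8,interpolation=cv2.INTER_CUBIC))
a=np.hstack([cv2.resize(im["top"][268:298,x-18:x+18],None,fx=7,fy=7,interpolation=cv2.INTER_NEAREST) for x in(189,248,307)])
cv2.imwrite("pics/row.png",a)
E
```

```text
cutter 40 ((464.2574462890625, 200.69068908691406), 29.524986267089844) (436, 171, 56, 59)
cutter 60 ((464.7157897949219, 201.0743408203125), 28.341846466064453) (439, 173, 53, 57)
cutter 75 ((464.29559326171875, 205.05599975585938), 25.62731170654297) (439, 199, 51, 28)
pink (346.40972222222223, 212.1273148148148) (307.43765903307883, 280.41475826972004) (array([ 0.46385413, -0.20859266,  0.07228335]), np.float64(0.001201664952543282)) [ 0.46343129 -0.2083512   0.08      ]
red body top (251.7906976744186, 281.42635658914725) [ 0.46280452 -0.0800238   0.058     ]
red body scene (325.5846153846154, 262.1487179487179) (array([ 0.46300216, -0.07830826,  0.02763979]), np.float64(0.0016757264972497969))
white (array([0.46327985, 0.06404565, 0.07683617]), np.float64(0.0037468236649843005))
red (array([ 0.46138883, -0.07322013,  0.07656115]), np.float64(0.002095564550257219))
white 0 [302.9 316.1] [194.8 283.1]
white 0.064 [303.5 301.1] [190.6 283.7]
white 0.088 [303.8 295.1] [188.9 284. ]
red 0 [325.6 271. ] [250.1 282.1]
red 0.064 [327.2 255.1] [248.7 282.7]
red 0.088 [327.8 248.8] [248.1 283. ]
pink 0 [344.6 231.5] [305.1 280.4]
pink 0.064 [346.8 215. ] [306.5 280.9]
pink 0.088 [347.7 208.6] [307.1 281.1]
```

View pics/row.png

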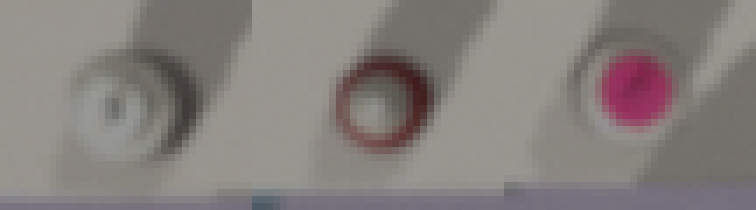

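```bash
cat > p.py <<'E'
# prints the increment (scaled, tool axes) from the present pose through waypoints (x,y,z mm, deg of tool y)
from h import *
def mat(a): 
    c,s=np.cos(a),np.sin(a); return np.array([[-s,c,0],[c,s,0],[0,0,-1.]])
def plan(wps,real=True):
    s=read_state(); p,M=np.array(s["ee_pos"]),R.from_quat(s["eef_rot"]).as_matrix()
    print("now",(p*1000).round(1),"ydeg",np.degrees(np.arctan2(M[1,1],M[0,1])).round(1),"t",round(s["time"],2),"w",round(s["width"]*1000,1))
    for x,y,z,a in wps:
        q,N=np.array([x,y,z])/1000,mat(np.radians(a))
        print((x,y,z,a),np.r_[M.T@(q-p)/.3,R.from_matrix(M.T@N).as_rotvec()/(np.pi/4)].round(4).tolist())
        p,M=q,N
E
python3 - <<'E'
from p import *
plan([(300,-480,190,-45),(440,-300,190,-20),(463,-120,190,5.6),(463,65,150,5.6),(463,65,60,5.6),(463,65,28,5.6)])
E
```

```text
now [ 176.7 -599.1  190.3] ydeg -73.6 t 0.1 w 87.3
(300, -480, 190, -45) [0.5067, -0.2645, 0.0012, -0.0016, -0.0003, -0.6349]
(440, -300, 190, -20) [0.7542, -0.0943, 0.0, 0.0, 0.0, -0.5556]
(463, -120, 190, 5.6) [0.59, -0.1332, 0.0, 0.0, 0.0, -0.5689]
(463, 65, 150, 5.6) [0.6137, 0.0602, 0.1333, 0.0, 0.0, 0.0]
(463, 65, 60, 5.6) [0.0, 0.0, 0.3, 0.0, 0.0, 0.0]
(463, 65, 28, 5.6) [0.0, 0.0, 0.1067, 0.0, 0.0, 0.0]
```

Things that could be confused, with their scene-image pixels:
- **Pink bottle:** (346,221). The turquoise bottles at (340,165) and (366,150) are not meant.
- **White bottle:** (302,310).
- **Red bottle:** (326,263). The back-row red and blue bottles at (145,137) and (160,132) are not wanted.
- **Cutter:** (273,365). The tape rings at (139,161) and (238,169) are not it.
- **Pen:** (360,193). The back-row red pen at (190,142) is not it.

The crop confirms that the front-edge items match the description. I'll start with the white bottle.

Emit:
drive_tool --pt "0.1 -0.05 0 0 0 -0.125" --pt "0.2 -0.105 0 0 0 -0.25" --pt "0.3 -0.16 0 0 0 -0.38" --pt "0.4 -0.21 0 0 0 -0.51" --pt "0.507 -0.264 0 0 0 -0.635" --claw 0 --force 20

```text
time: 0.52
ee_pos: [0.3007, -0.4794, 0.1907]
eef_rot: [0.923, 0.385, -0.0, -0.0]
ft_force: [1.0, -0.1, 0.5]
width: 0.0876
grip_force: 0.0
```

Emit:
drive_tool --pt "0.137 -0.02 0 0 0 -0.11" --pt "0.27 -0.04 0 0 0 -0.22" --pt "0.4 -0.05 0 0 0 -0.33" --pt "0.53 -0.065 0 0 0 -0.44" --pt "0.66 -0.083 0 0 0 -0.556"

```text
time: 0.93
ee_pos: [0.4234, -0.3212, 0.1908]
eef_rot: [0.818, 0.575, -0.0, -0.0]
ft_force: [1.6, -0.6, -0.2]
width: 0.087
grip_force: 0.0
```

Run:
```python
from p import *
plan([(463,-120,190,5.6),(463,65,150,5.6),(463,65,60,5.6),(463,65,28,5.6)])
```

```text
now [ 423.4 -321.2  190.8] ydeg -19.7 t 0.93 w 87.0
(463, -120, 190, 5.6) [0.6757, -0.1022, 0.0025, -0.0004, 0.0002, -0.5631]
(463, 65, 150, 5.6) [0.6137, 0.0602, 0.1333, 0.0, 0.0, 0.0]
(463, 65, 60, 5.6) [0.0, 0.0, 0.3, 0.0, 0.0, 0.0]
(463, 65, 28, 5.6) [0.0, 0.0, 0.1067, 0.0, 0.0, 0.0]
```

Emit:
drive_tool --pt "0.135 -0.02 0 0 0 -0.11" --pt "0.27 -0.04 0 0 0 -0.22" --pt "0.4 -0.06 0 0 0 -0.34" --pt "0.54 -0.08 0 0 0 -0.45" --pt "0.676 -0.102 0.002 0 0 -0.563"

```text
time: 1.35
ee_pos: [0.463, -0.1204, 0.1903]
eef_rot: [0.672, 0.741, -0.0, 0.0]
ft_force: [1.3, -0.7, 0.7]
width: 0.0868
grip_force: 0.0
```

Emit:
drive_tool --pt "0.13 0.012 0.02 0 0 0" --pt "0.26 0.024 0.05 0 0 0" --pt "0.39 0.036 0.08 0 0 0" --pt "0.52 0.05 0.11 0 0 0" --pt "0.614 0.06 0.133 0 0 0"

```text
time: 1.77
ee_pos: [0.4629, 0.0663, 0.1499]
eef_rot: [0.672, 0.74, 0.0, -0.0]
ft_force: [-0.4, -1.0, -0.5]
width: 0.0868
grip_force: 0.0
```

Run:
```python
from p import *
im=camera("scene"); cv2.imwrite("pics/s1.png",cv2.resize(im[200:400,200:420],None,fx=2.7,fy=2.7))
plan([(463,65,60,5.6),(463,65,28,5.6)])
```

```text
now [462.2  71.2 149.1] ydeg 5.8 t 1.82 w 86.9
(463, 65, 60, 5.6) [-0.0213, 0.0008, 0.2969, -0.0009, -0.0026, 0.0041]
(463, 65, 28, 5.6) [0.0, 0.0, 0.1067, 0.0, 0.0, 0.0]
```

View pics/s1.png

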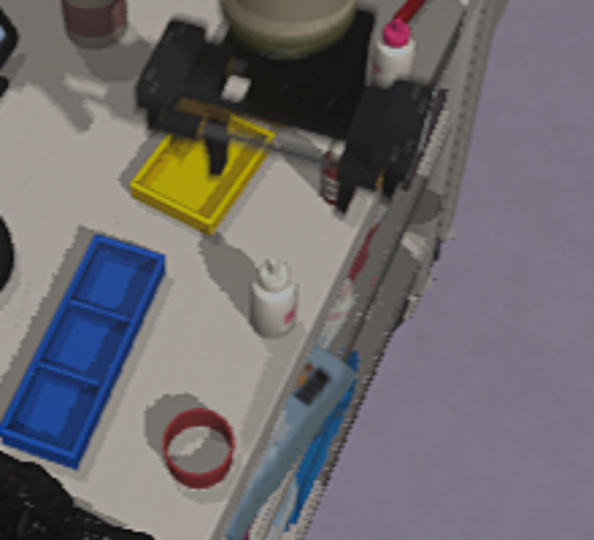

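Emit:
drive_tool --pt "0 0 0.03 0 0 0" --pt "0 0 0.06 0 0 0" --pt "0 0 0.09 0 0 0" --pt "0 0 0.1 0 0 0" --pt "0 0 0.1 0 0 0"

```text
time: 2.23
ee_pos: [0.4632, 0.0616, 0.1192]
eef_rot: [0.674, 0.739, -0.001, -0.001]
ft_force: [-0.0, -0.4, -0.4]
width: 0.0872
grip_force: 0.0
```

Run:
```python
from p import *
plan([(463,65,60,5.6),(463,65,28,5.6)])
for n in("scene","top"):
    print(n,[proj(n,X).round(1).tolist() for X in((.4195,.061,.12),(.5065,.070,.12))])
im=camera("scene")[220:340,240:370]; im2=camera("top")[220:310,140:240]
cv2.imwrite("pics/s2.png",np.hstack([cv2.resize(im,(390,360)),cv2.resize(im2,(400,360))]))
```

```text
now [463.2  61.6 119.2] ydeg 5.3 t 2.23 w 87.2
(463, 65, 60, 5.6) [0.0112, 0.0009, 0.1974, -0.0026, -0.0001, -0.0077]
(463, 65, 28, 5.6) [0.0, 0.0, 0.1067, 0.0, 0.0, 0.0]
scene [[322.6, 293.5], [282.1, 281.7]]
top [[187.0, 302.8], [183.0, 263.4]]
```

View pics/s2.png

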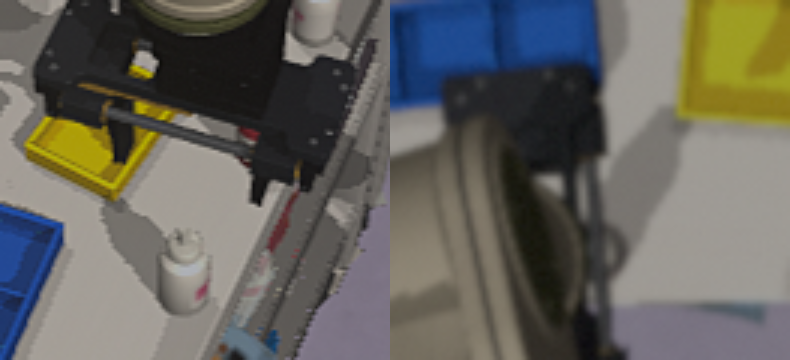

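Emit:
drive_tool --pt "0 0 0.05 0 0 0" --pt "0 0 0.1 0 0 0" --pt "0 0 0.15 0 0 0" --pt "0 0 0.2 0 0 0" --pt "0 0 0.2 0 0 0"

```text
time: 2.75
ee_pos: [0.4625, 0.0622, 0.0586]
eef_rot: [0.674, 0.739, -0.001, -0.001]
ft_force: [-0.6, -0.6, -0.1]
width: 0.0872
grip_force: 0.0
```

Emit:
drive_tool --pt "0 0 0.02 0 0 0" --pt "0 0 0.05 0 0 0" --pt "0 0 0.08 0 0 0" --pt "0 0 0.1 0 0 0" --pt "0 0 0.1 0 0 0"

```text
time: 3.17
ee_pos: [0.4631, 0.0627, 0.0292]
eef_rot: [0.673, 0.739, -0.001, -0.001]
ft_force: [-0.4, 0.4, -0.7]
width: 0.0875
grip_force: 0.0
```

Run:
```python
from p import *
plan([(463,65,60,5.6),(463,65,28,5.6)])
for n in("scene","top"):
    print(n,[proj(n,X).round(1).tolist() for X in((.4195,.061,.03),(.5065,.070,.03))])
im=camera("scene")[240:340,240:370]; 
cv2.imwrite("pics/s3.png",cv2.resize(im,None,fx=6,fy=6,interpolation=cv2.INTER_CUBIC))
```

```text
now [463.1  62.7  29.2] ydeg 5.4 t 3.17 w 87.5
(463, 65, 60, 5.6) [0.0077, 0.0004, -0.1025, -0.0022, -0.0001, -0.0053]
(463, 65, 28, 5.6) [0.0, 0.0, 0.1067, 0.0, 0.0, 0.0]
scene [[320.4, 315.8], [282.5, 304.3]]
top [[193.4, 300.5], [189.5, 263.8]]
```

View pics/s3.png

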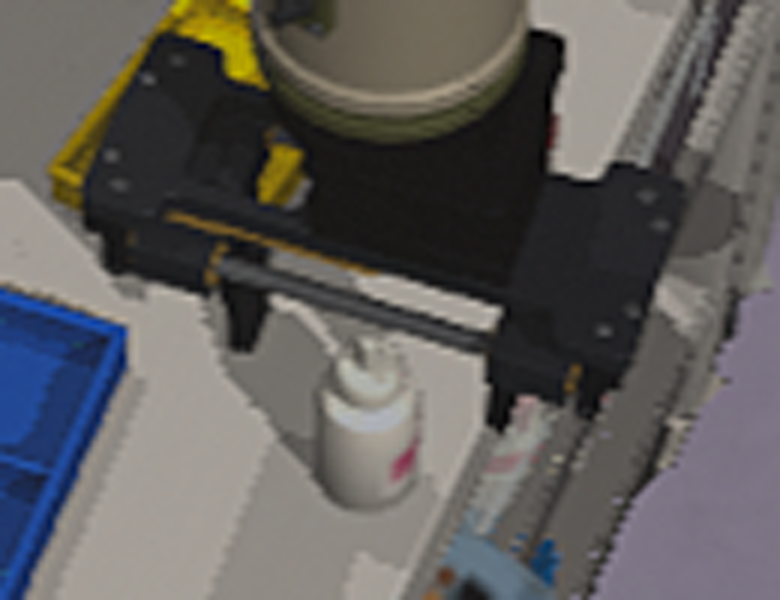

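Emit:
drive_tool --pt "0 0 -0.1 0 0 0" --pt "0 0 -0.2 0 0 0" --pt "0 0 -0.3 0 0 0" --pt "0 0 -0.4 0 0 0" --pt "0 0 -0.4 0 0 0"

```text
time: 3.63
ee_pos: [0.4669, 0.0637, 0.1562]
eef_rot: [0.673, 0.74, 0.003, 0.003]
ft_force: [0.6, 0.7, 0.1]
width: 0.087
grip_force: 0.0
```

Emit:
drive_tool --pt "0 0 0 0 0 0" --pt "0 0 0 0 0 0" --pt "0 0 0 0 0 0" --pt "0 0 0 0 0 0" --pt "0 0 0 0 0 0" --claw 1

```text
time: 4.05
ee_pos: [0.4633, 0.0628, 0.1497]
eef_rot: [0.673, 0.739, -0.0, -0.001]
ft_force: [-0.4, -0.5, 0.5]
width: 0.0612
grip_force: 0.0
```

Emit:
drive_tool --pt "0 0 0 0 0 0" --pt "0 0 0 0 0 0" --pt "0 0 0 0 0 0" --pt "0 0 0 0 0 0" --pt "0 0 0 0 0 0"

```text
time: 4.47
ee_pos: [0.4638, 0.0628, 0.1504]
eef_rot: [0.673, 0.739, -0.0, 0.0]
ft_force: [-0.5, -0.3, 0.2]
width: 0.028
grip_force: 0.0
```

Run:
```python
from p import *
plan([(463,65,60,5.6)])
s=read_state()["ee_pos"]
print([proj(n,s).round(1).tolist() for n in("scene","top")])
im=camera("scene")[210:330,240:370]; im2=camera("top")[220:310,140:240]
cv2.imwrite("pics/s4.png",np.hstack([cv2.resize(im,(390,360)),cv2.resize(im2,(400,360))]))
```

```text
now [463.8  62.8 150.4] ydeg 5.4 t 4.47 w 28.0
(463, 65, 60, 5.6) [0.0074, -0.0022, 0.3015, 0.0001, 0.0001, -0.0052]
[[302.6, 278.1], [183.8, 282.9]]
```

View pics/s4.png

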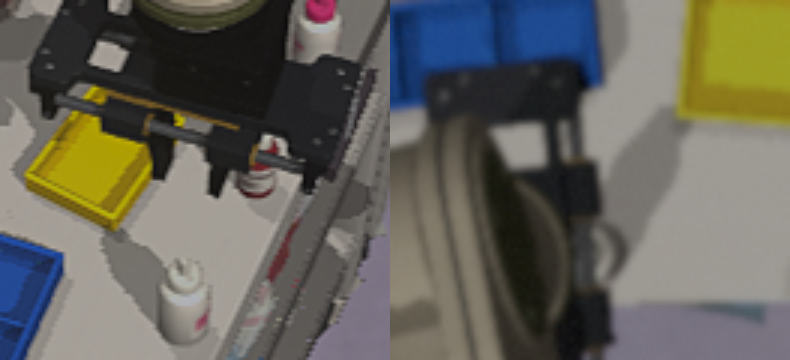

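Emit:
drive_tool --pt "0.007 0 0 0 0 0" --pt "0.007 0 0 0 0 0" --pt "0.007 0 0 0 0 0" --pt "0.007 0 0 0 0 0" --pt "0.007 0 0 0 0 0" --claw 0

```text
time: 4.98
ee_pos: [0.4636, 0.0649, 0.1505]
eef_rot: [0.673, 0.739, -0.0, 0.0]
ft_force: [0.6, -0.8, -0.1]
width: 0.046
grip_force: 0.0
```

Emit:
drive_tool --pt "0 0 0 0 0 0" --pt "0 0 0 0 0 0" --pt "0 0 0.05 0 0 0" --pt "0 0 0.1 0 0 0" --pt "0 0 0.12 0 0 0"

```text
time: 5.4
ee_pos: [0.4628, 0.0647, 0.1129]
eef_rot: [0.673, 0.739, -0.001, -0.001]
ft_force: [-0.8, 0.3, -0.6]
width: 0.079
grip_force: 0.0
```

Emit:
drive_tool --pt "0 0 0.07 0 0 0" --pt "0 0 0.14 0 0 0" --pt "0 0 0.21 0 0 0" --pt "0 0 0.27 0 0 0" --pt "0 0 0.287 0 0 0"

```text
time: 5.82
ee_pos: [0.4621, 0.0647, 0.0262]
eef_rot: [0.673, 0.739, -0.001, -0.001]
ft_force: [-0.4, -0.2, 0.7]
width: 0.0867
grip_force: 0.0
```

Emit:
drive_tool --pt "0 0 0 0 0 0" --pt "0 0 0 0 0 0" --pt "0 0 0 0 0 0" --pt "0 0 0 0 0 0" --pt "0 0 0 0 0 0" --claw 1 --force 10

```text
time: 6.23
ee_pos: [0.4643, 0.0649, 0.0292]
eef_rot: [0.673, 0.739, 0.0, 0.001]
ft_force: [-0.6, 0.0, -0.0]
width: 0.0614
grip_force: 0.0
```

Emit:
drive_tool --pt "0 0 0 0 0 0" --pt "0 0 0 0 0 0" --pt "0 0 0 0 0 0" --pt "0 0 0 0 0 0" --pt "0 0 0 0 0 0"

```text
time: 6.65
ee_pos: [0.4636, 0.0649, 0.0284]
eef_rot: [0.673, 0.739, -0.0, 0.0]
ft_force: [-0.4, 0.7, 0.2]
width: 0.0283
grip_force: 0.2
```

Emit:
drive_tool --pt "0 0 0 0 0 0" --pt "0 0 0 0 0 0" --pt "0 0 0 0 0 0" --pt "0 0 0 0 0 0" --pt "0 0 0 0 0 0"

```text
time: 7.07
ee_pos: [0.4635, 0.0649, 0.0284]
eef_rot: [0.673, 0.739, -0.0, -0.0]
ft_force: [-2.8, 0.0, 4.7]
width: 0.0247
grip_force: 9.1
```

Run:
```python
from p import *
plan([(463,65,28,5.6)])
im=camera("scene")[240:340,240:370]; im2=camera("top")[220:310,140:240]
cv2.imwrite("pics/s5.png",np.hstack([cv2.resize(im,(468,360)),cv2.resize(im2,(332,360))]))
```

```text
now [463.5  64.9  28.4] ydeg 5.4 t 7.07 w 24.7
(463, 65, 28, 5.6) [0.0004, -0.0018, 0.0013, -0.0002, 0.0002, -0.0052]
```

View pics/s5.png

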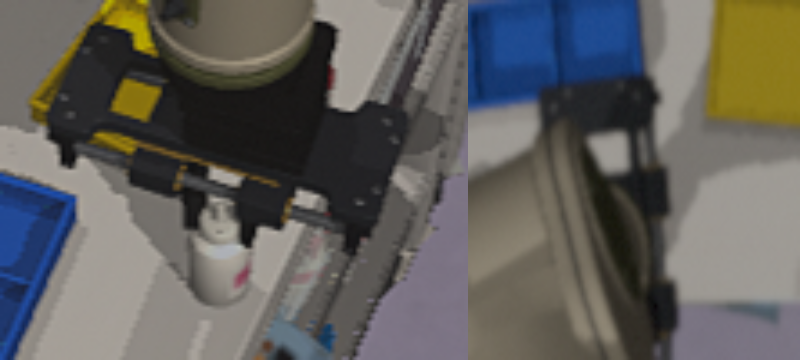

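Emit:
drive_tool --pt "0 0 0 0 0 0" --pt "0 0 0 0 0 0" --pt "0 0 0 0 0 0" --pt "0 0 0 0 0 0" --pt "0 0 0 0 0 0" --claw 0.3

```text
time: 7.58
ee_pos: [0.4637, 0.0649, 0.0283]
eef_rot: [0.673, 0.739, 0.0, 0.0]
ft_force: [-0.1, 0.5, -0.3]
width: 0.0501
grip_force: 0.0
```

Emit:
drive_tool --pt "0 0 -0.05 0 0 0" --pt "0 0 -0.1 0 0 0" --pt "0 0 -0.15 0 0 0" --pt "0 0 -0.2 0 0 0" --pt "0 0 -0.2 0 0 0"

```text
time: 8.0
ee_pos: [0.4653, 0.0653, 0.0908]
eef_rot: [0.673, 0.739, 0.001, 0.002]
ft_force: [0.2, 1.1, 0.8]
width: 0.061
grip_force: 0.0
```

Emit:
drive_tool --pt "0.06 0.02 0 0 0 0" --pt "0.12 0.04 0 0 0 0" --pt "0.18 0.06 0 0 0 0" --pt "0.24 0.06 0 0 0 0" --pt "0.24 0.06 0 0 0 0" --claw 1

```text
time: 8.42
ee_pos: [0.4741, 0.1421, 0.0879]
eef_rot: [0.672, 0.741, 0.001, -0.001]
ft_force: [-0.3, 0.3, -0.3]
width: 0.0351
grip_force: 0.0
```

Emit:
drive_tool --pt "0 0 0.07 0 0 0" --pt "0 0 0.14 0 0 0" --pt "0 0 0.21 0 0 0" --pt "0 0 0.24 0 0 0" --pt "0 0 0.25 0 0 0"

```text
time: 8.83
ee_pos: [0.4735, 0.1376, 0.0115]
eef_rot: [0.673, 0.739, -0.001, -0.001]
ft_force: [-0.3, -0.6, -0.2]
width: 0.0036
grip_force: 0.0
```

Run:
```python
from p import *
plan([(480,140,0,5.6)])
```

```text
now [473.5 137.6  11.5] ydeg 5.4 t 8.83 w 3.6
(480, 140, 0, 5.6) [0.0059, 0.0225, 0.0384, -0.004, 0.0002, -0.0053]
```

Touch test in slow steps, because the fingers gripped the neck and so the real tips sit higher than reported.

Emit:
drive_tool --pt "0 0.01 0.008 0 0 0" --pt "0 0.01 0.017 0 0 0" --pt "0 0.01 0.025 0 0 0" --pt "0 0.01 0.033 0 0 0" --pt "0 0.01 0.033 0 0 0"

```text
time: 9.25
ee_pos: [0.4779, 0.1385, 0.0035]
eef_rot: [0.673, 0.739, 0.0, 0.0]
ft_force: [-0.3, -0.2, -0.5]
width: 0.0002
grip_force: 0.0
```

Emit:
drive_tool --pt "0 0 0.007 0 0 0" --pt "0 0 0.014 0 0 0" --pt "0 0 0.02 0 0 0" --pt "0 0 0.027 0 0 0" --pt "0 0 0.027 0 0 0"

```text
time: 9.67
ee_pos: [0.4775, 0.1385, -0.0051]
eef_rot: [0.673, 0.739, -0.0, -0.0]
ft_force: [0.1, -0.1, 0.3]
width: 0.0002
grip_force: 0.0
```

Emit:
drive_tool --pt "0 0 0.007 0 0 0" --pt "0 0 0.014 0 0 0" --pt "0 0 0.02 0 0 0" --pt "0 0 0.027 0 0 0" --pt "0 0 0.03 0 0 0"

```text
time: 10.08
ee_pos: [0.4777, 0.1385, -0.014]
eef_rot: [0.673, 0.739, -0.0, -0.0]
ft_force: [0.2, 0.1, 0.0]
width: 0.0004
grip_force: 0.0
```

Emit:
drive_tool --pt "0 0 0.004 0 0 0" --pt "0 0 0.008 0 0 0" --pt "0 0 0.012 0 0 0" --pt "0 0 0.016 0 0 0" --pt "0 0 0.016 0 0 0"

```text
time: 10.5
ee_pos: [0.4777, 0.1385, -0.0187]
eef_rot: [0.673, 0.739, -0.0, -0.0]
ft_force: [-0.3, 1.3, 0.4]
width: 0.0005
grip_force: 0.0
```

Emit:
drive_tool --pt "0 0 0.003 0 0 0" --pt "0 0 0.006 0 0 0" --pt "0 0 0.009 0 0 0" --pt "0 0 0.012 0 0 0" --pt "0 0 0.012 0 0 0"

```text
time: 10.92
ee_pos: [0.4777, 0.1385, -0.0223]
eef_rot: [0.673, 0.739, -0.0, -0.0]
ft_force: [0.2, 0.6, 0.1]
width: 0.0007
grip_force: 0.0
```

Emit:
drive_tool --pt "0 0 0.003 0 0 0" --pt "0 0 0.006 0 0 0" --pt "0 0 0.009 0 0 0" --pt "0 0 0.012 0 0 0" --pt "0 0 0.012 0 0 0"

```text
time: 11.33
ee_pos: [0.4777, 0.1385, -0.0259]
eef_rot: [0.673, 0.739, -0.0, -0.0]
ft_force: [-0.0, 0.1, -0.7]
width: 0.0003
grip_force: 0.0
```

Emit:
drive_tool --pt "0 0 0.003 0 0 0" --pt "0 0 0.006 0 0 0" --pt "0 0 0.009 0 0 0" --pt "0 0 0.012 0 0 0" --pt "0 0 0.012 0 0 0"

```text
time: 11.75
ee_pos: [0.4777, 0.1385, -0.0295]
eef_rot: [0.673, 0.739, -0.0, -0.0]
ft_force: [-0.7, -0.4, 0.1]
width: 0.0005
grip_force: 0.0
```

Emit:
drive_tool --pt "0 0 0.003 0 0 0" --pt "0 0 0.006 0 0 0" --pt "0 0 0.009 0 0 0" --pt "0 0 0.012 0 0 0" --pt "0 0 0.012 0 0 0"

```text
time: 12.17
ee_pos: [0.4779, 0.1385, -0.0313]
eef_rot: [0.673, 0.739, -0.001, 0.001]
ft_force: [-11.2, -3.7, 28.8]
width: 0.0007
grip_force: 14.4
```

Emit:
drive_tool --pt "0 0 -0.05 0 0 0" --pt "0 0 -0.15 0 0 0" --pt "0 0 -0.25 0 0 0" --pt "0 0 -0.35 0 0 0" --pt "0 0 -0.42 0 0 0" --claw 0

```text
time: 12.58
ee_pos: [0.4784, 0.1391, 0.0956]
eef_rot: [0.673, 0.74, 0.001, 0.001]
ft_force: [0.8, 0.5, 0.2]
width: 0.026
grip_force: 0.0
```

Emit:
drive_tool --pt "-0.06 -0.01 0 0 0 0" --pt "-0.12 -0.03 0 0 0 0" --pt "-0.18 -0.05 0 0 0 0" --pt "-0.23 -0.07 0 0 0 0" --pt "-0.245 -0.075 0 0 0 0"

```text
time: 13.0
ee_pos: [0.4618, 0.0608, 0.093]
eef_rot: [0.674, 0.738, -0.001, 0.0]
ft_force: [-0.1, 0.2, 0.8]
width: 0.059
grip_force: 0.0
```

Emit:
drive_tool --pt "0 0 0 0 0 0" --pt "0 0 0 0 0 0" --pt "0 0 0 0 0 0" --pt "0 0 0 0 0 0" --pt "0 0 0 0 0 0"

```text
time: 13.42
ee_pos: [0.4624, 0.0642, 0.0931]
eef_rot: [0.673, 0.74, 0.0, -0.0]
ft_force: [-0.4, 0.0, 0.4]
width: 0.0854
grip_force: 0.0
```

Run:
```python
from p import *
plan([(463,66.5,-2,5.6),(463,66.5,70,5.6),(579,220,70,5.6),(579,220,12,5.6)])
```

```text
now [462.4  64.2  93.1] ydeg 5.4 t 13.42 w 85.4
(463, 66.5, -2, 5.6) [0.0072, 0.0028, 0.3171, 0.0001, -0.0005, -0.0035]
(463, 66.5, 70, 5.6) [0.0, 0.0, -0.24, 0.0, 0.0, 0.0]
(579, 220, 70, 5.6) [0.4715, 0.4348, 0.0, 0.0, 0.0, 0.0]
(579, 220, 12, 5.6) [0.0, 0.0, 0.1933, 0.0, 0.0, 0.0]
```

Emit:
drive_tool --pt "0.007 0.002 0.07 0 0 0" --pt "0.007 0.002 0.15 0 0 0" --pt "0.007 0.002 0.23 0 0 0" --pt "0.007 0.002 0.3 0 0 0" --pt "0.007 0.002 0.317 0 0 0"

```text
time: 13.83
ee_pos: [0.4606, 0.0657, -0.0048]
eef_rot: [0.673, 0.74, -0.001, -0.002]
ft_force: [-1.5, -0.3, -0.6]
width: 0.087
grip_force: 0.0
```

Emit:
drive_tool --pt "0 0 0 0 0 0" --pt "0 0 0 0 0 0" --pt "0 0 0 0 0 0" --pt "0 0 0 0 0 0" --pt "0 0 0 0 0 0" --claw 1 --force 15

```text
time: 14.25
ee_pos: [0.4635, 0.0654, -0.001]
eef_rot: [0.673, 0.739, 0.0, 0.001]
ft_force: [-0.2, -0.3, 0.8]
width: 0.0614
grip_force: 0.0
```

Emit:
drive_tool --pt "0 0 0 0 0 0" --pt "0 0 0 0 0 0" --pt "0 0 0 0 0 0" --pt "0 0 0 0 0 0" --pt "0 0 0 0 0 0"

```text
time: 14.67
ee_pos: [0.4628, 0.0654, -0.0018]
eef_rot: [0.673, 0.739, 0.0, 0.0]
ft_force: [-0.0, 0.6, 1.7]
width: 0.0371
grip_force: 15.0
```

Emit:
drive_tool --pt "0 0 -0.03 0 0 0" --pt "0 0 -0.09 0 0 0" --pt "0 0 -0.16 0 0 0" --pt "0 0 -0.21 0 0 0" --pt "0 0 -0.24 0 0 0"

```text
time: 15.08
ee_pos: [0.4634, 0.0657, 0.0722]
eef_rot: [0.673, 0.74, 0.001, 0.001]
ft_force: [0.1, -0.4, -1.2]
width: 0.037
grip_force: 15.0
```

Emit:
drive_tool --pt "0.03 0.028 0 0 0 0" --pt "0.08 0.075 0 0 0 0" --pt "0.13 0.12 0 0 0 0" --pt "0.19 0.175 0 0 0 0" --pt "0.25 0.23 0 0 0 0"

```text
time: 15.5
ee_pos: [0.5248, 0.1469, 0.07]
eef_rot: [0.674, 0.739, -0.0, 0.0]
ft_force: [0.8, -0.7, -0.9]
width: 0.0371
grip_force: 15.0
```

Emit:
drive_tool --pt "0.06 0.055 0 0 0 0" --pt "0.12 0.11 0 0 0 0" --pt "0.17 0.155 0 0 0 0" --pt "0.2 0.185 0 0 0 0" --pt "0.222 0.205 0 0 0 0"

```text
time: 15.92
ee_pos: [0.5795, 0.22, 0.0697]
eef_rot: [0.673, 0.74, -0.0, -0.001]
ft_force: [-1.1, -0.9, -1.2]
width: 0.0372
grip_force: 15.0
```

Emit:
drive_tool --pt "0 0 0 0 0 0" --pt "0 0 0 0 0 0" --pt "0 0 0 0 0 0" --pt "0 0 0 0 0 0" --pt "0 0 0 0 0 0"

```text
time: 16.33
ee_pos: [0.5793, 0.2176, 0.0702]
eef_rot: [0.674, 0.739, -0.0, 0.0]
ft_force: [0.2, -0.4, -0.4]
width: 0.0372
grip_force: 15.0
```

Run:
```python
from p import *
plan([(579,220,15,5.6),(579,220,4,5.6)])
im=camera("scene")[230:390,170:370]; im2=camera("top")[200:300,95:220]
cv2.imwrite("pics/s6.png",np.hstack([cv2.resize(im,(400,320)),cv2.resize(im2,(400,320))]))
```

```text
now [579.3 217.6  70.2] ydeg 5.3 t 16.33 w 37.2
(579, 220, 15, 5.6) [0.0081, -0.0003, 0.184, 0.0002, 0.0009, -0.0066]
(579, 220, 4, 5.6) [0.0, 0.0, 0.0367, 0.0, 0.0, 0.0]
```

View pics/s6.png

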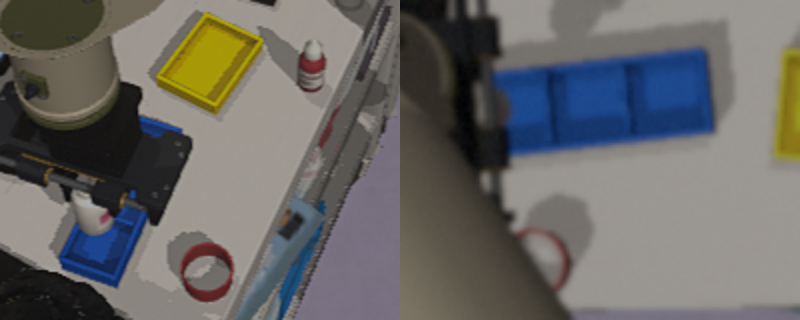

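Run:
```python
from h import *
f=lambda n,*X:((proj(n,X)-[170,230])*2).round(0)
print("base now",f("scene",.579,.2176,.072),"placed base",f("scene",.579,.2176,.004))
for u,v in((-.033,-.095),(-.033,.095),(.033,.095),(.033,-.095)):
    c,s=np.cos(.0977),np.sin(.0977); print(f("scene",.5847+c*u-s*v,.16+s*u+c*v,.025))
for z in(.06,.072,.085): print(z,[plane("scene",(170+95/2,230+r/2),z).round(3) for r in (228,232)])
```

```text
base now [ 97. 216.] placed base [104. 246.]
[184. 128.]
[117. 279.]
[ 58. 258.]
[131. 111.]
0.06 [array([0.578, 0.226, 0.06 ]), array([0.576, 0.23 , 0.06 ])]
0.072 [array([0.574, 0.23 , 0.072]), array([0.572, 0.234, 0.072])]
0.085 [array([0.57 , 0.235, 0.085]), array([0.568, 0.239, 0.085])]
```

Emit:
drive_tool --pt "0 0 0.05 0 0 0" --pt "0 0 0.1 0 0 0" --pt "0 0 0.15 0 0 0" --pt "0 0 0.19 0 0 0" --pt "0 0 0.207 0 0 0"

```text
time: 16.85
ee_pos: [0.578, 0.2179, 0.0052]
eef_rot: [0.673, 0.739, -0.001, -0.001]
ft_force: [0.5, -1.1, -1.0]
width: 0.0368
grip_force: 15.0
```

Emit:
drive_tool --pt "0 0 0.004 0 0 0" --pt "0 0 0.008 0 0 0" --pt "0 0 0.012 0 0 0" --pt "0 0 0.016 0 0 0" --pt "0 0 0.018 0 0 0"

```text
time: 17.27
ee_pos: [0.5797, 0.2187, 0.0029]
eef_rot: [0.673, 0.739, 0.0, 0.0]
ft_force: [-0.2, 0.1, -1.2]
width: 0.0368
grip_force: 15.0
```

Emit:
drive_tool --pt "0 0 0.002 0 0 0" --pt "0 0 0.004 0 0 0" --pt "0 0 0.004 0 0 0" --pt "0 0 0.004 0 0 0" --pt "0 0 0.004 0 0 0"

```text
time: 17.68
ee_pos: [0.5797, 0.2187, 0.0022]
eef_rot: [0.673, 0.739, 0.0, 0.0]
ft_force: [-1.9, -1.4, 6.1]
width: 0.0373
grip_force: 15.0
```

```bash
python3 -c "
from p import *
plan([(463,66.5,-2,5.6)])"
```

```text
now [579.7 218.7   2.2] ydeg 5.4 t 17.68 w 37.3
(463, 66.5, -2, 5.6) [-0.4688, -0.4347, 0.0138, 0.0011, 0.0003, -0.0054]
```

Emit:
drive_tool --pt "0 0 0 0 0 0" --pt "0 0 0 0 0 0" --pt "0 0 0 0 0 0" --pt "0 0 0 0 0 0" --pt "0 0 0 0 0 0" --claw 0.3

```text
time: 18.1
ee_pos: [0.5794, 0.2186, 0.0013]
eef_rot: [0.673, 0.739, -0.0, 0.0]
ft_force: [-0.4, -0.1, 0.0]
width: 0.0587
grip_force: 0.0
```

Emit:
drive_tool --pt "0 0 -0.03 0 0 0" --pt "0 0 -0.09 0 0 0" --pt "0 0 -0.16 0 0 0" --pt "0 0 -0.23 0 0 0" --pt "0 0 -0.28 0 0 0"

```text
time: 18.52
ee_pos: [0.5799, 0.2191, 0.088]
eef_rot: [0.673, 0.739, 0.001, 0.0]
ft_force: [0.1, -0.9, 0.3]
width: 0.0612
grip_force: 0.0
```

Emit:
drive_tool --pt "-0.1 -0.045 0 0 0 0" --pt "-0.22 -0.1 0 0 0 0" --pt "-0.34 -0.15 0 0 0 0" --pt "-0.46 -0.2 0 0 0 0" --pt "-0.57 -0.25 0 0 0 0" --claw 0

```text
time: 18.93
ee_pos: [0.52, 0.0393, 0.0859]
eef_rot: [0.673, 0.739, -0.0, 0.0]
ft_force: [1.0, 0.2, 0.4]
width: 0.0838
grip_force: 0.0
```

Emit:
drive_tool --pt "-0.1 -0.05 0 0 0 0" --pt "-0.2 -0.1 0 0 0 0" --pt "-0.3 -0.15 0 0 0 0" --pt "-0.36 -0.2 0 0 0 0" --pt "-0.38 -0.22 0 0 0 0"

```text
time: 19.35
ee_pos: [0.4641, -0.082, 0.0858]
eef_rot: [0.675, 0.738, -0.001, 0.0]
ft_force: [0.2, -0.1, -0.7]
width: 0.0869
grip_force: 0.0
```

```bash
python3 -c "
from p import *
plan([(462,-73,80,5.6),(462,-73,-2,5.6)])"
```

```text
now [464.1 -82.   85.8] ydeg 5.1 t 19.35 w 86.9
(462, -73, 80, 5.6) [0.0304, -0.0042, 0.0192, -0.0007, 0.002, -0.0109]
(462, -73, -2, 5.6) [0.0, 0.0, 0.2733, 0.0, 0.0, 0.0]
```

Emit:
drive_tool --pt "0.018 -0.01 0 0 0 0" --pt "0.018 -0.01 0 0 0 0" --pt "0.018 -0.01 0 0 0 0" --pt "0.018 -0.01 0 0 0 0" --pt "0.018 -0.01 0 0 0 0"

```text
time: 19.77
ee_pos: [0.4626, -0.0721, 0.0854]
eef_rot: [0.673, 0.74, 0.0, -0.0]
ft_force: [0.0, 0.1, -0.5]
width: 0.0869
grip_force: 0.0
```

```bash
python3 -c "
from p import *
plan([(462,-73,-2,5.6)])"
```

```text
now [462.6 -72.1  85.4] ydeg 5.5 t 19.77 w 86.9
(462, -73, -2, 5.6) [-0.0028, -0.0025, 0.2915, 0.0004, -0.0004, -0.0029]
```

Emit:
drive_tool --pt "0 0 0.07 0 0 0" --pt "0 0 0.14 0 0 0" --pt "0 0 0.21 0 0 0" --pt "0 0 0.27 0 0 0" --pt "0 0 0.29 0 0 0"

```text
time: 20.18
ee_pos: [0.4608, -0.0723, -0.004]
eef_rot: [0.673, 0.74, -0.001, -0.002]
ft_force: [-0.8, 0.7, -0.1]
width: 0.0869
grip_force: 0.0
```

Emit:
drive_tool --pt "0 0 0 0 0 0" --pt "0 0 0 0 0 0" --pt "0 0 0 0 0 0" --pt "0 0 0 0 0 0" --pt "0 0 0 0 0 0" --claw 1

```text
time: 20.6
ee_pos: [0.4628, -0.0734, -0.0008]
eef_rot: [0.673, 0.739, 0.0, 0.001]
ft_force: [-0.6, 0.3, 0.9]
width: 0.062
grip_force: 0.0
```

Emit:
drive_tool --pt "0 0 0 0 0 0" --pt "0 0 0 0 0 0" --pt "0 0 0 0 0 0" --pt "0 0 0 0 0 0" --pt "0 0 0 0 0 0"

```text
time: 21.02
ee_pos: [0.4621, -0.0732, -0.0016]
eef_rot: [0.673, 0.739, -0.0, 0.0]
ft_force: [1.0, -0.4, 0.2]
width: 0.0307
grip_force: 15.0
```

Emit:
drive_tool --pt "0 0 0 0 0 0" --pt "0 0 0 0 0 0" --pt "0 0 0 0 0 0" --pt "0 0 0 0 0 0" --pt "0 0 0 0 0 0"

```text
time: 21.43
ee_pos: [0.4622, -0.0732, -0.0016]
eef_rot: [0.673, 0.739, 0.0, 0.0]
ft_force: [-1.0, -0.2, 1.5]
width: 0.0306
grip_force: 15.0
```

```bash
python3 -c "
from p import *
plan([(462,-73,75,5.6),(585,159,75,5.6),(585,159,6,5.6)])"
```

```text
now [462.2 -73.2  -1.6] ydeg 5.4 t 21.43 w 30.6
(462, -73, 75, 5.6) [0.0008, -0.0006, -0.2554, 0.0002, 0.0001, -0.0052]
(585, 159, 75, 5.6) [0.7296, 0.4835, 0.0, 0.0, 0.0, 0.0]
(585, 159, 6, 5.6) [0.0, 0.0, 0.23, 0.0, 0.0, 0.0]
```

Emit:
drive_tool --pt "0 0 -0.03 0 0 0" --pt "0 0 -0.09 0 0 0" --pt "0 0 -0.16 0 0 0" --pt "0 0 -0.22 0 0 0" --pt "0 0 -0.25 0 0 0"

```text
time: 21.85
ee_pos: [0.4632, -0.0732, 0.0759]
eef_rot: [0.673, 0.74, 0.001, 0.001]
ft_force: [0.3, -0.2, -0.8]
width: 0.0305
grip_force: 15.0
```

Emit:
drive_tool --pt "0.03 0.02 0 0 0 0" --pt "0.1 0.066 0 0 0 0" --pt "0.18 0.12 0 0 0 0" --pt "0.27 0.18 0 0 0 0" --pt "0.36 0.24 0 0 0 0"

```text
time: 22.27
ee_pos: [0.5241, 0.0418, 0.0734]
eef_rot: [0.674, 0.739, -0.0, 0.0]
ft_force: [1.1, -1.1, 0.2]
width: 0.0307
grip_force: 15.0
```

Emit:
drive_tool --pt "0.09 0.06 0 0 0 0" --pt "0.18 0.12 0 0 0 0" --pt "0.26 0.175 0 0 0 0" --pt "0.33 0.22 0 0 0 0" --pt "0.37 0.244 0 0 0 0"

```text
time: 22.68
ee_pos: [0.5865, 0.1617, 0.0731]
eef_rot: [0.672, 0.74, 0.0, -0.001]
ft_force: [-0.5, 0.4, -0.3]
width: 0.0306
grip_force: 15.0
```

Emit:
drive_tool --pt "0 0 0 0 0 0" --pt "0 0 0 0 0 0" --pt "0 0 0 0 0 0" --pt "0 0 0 0 0 0" --pt "0 0 0 0 0 0"

```text
time: 23.1
ee_pos: [0.5862, 0.157, 0.0734]
eef_rot: [0.674, 0.739, -0.0, 0.0]
ft_force: [0.1, 0.8, -0.7]
width: 0.0306
grip_force: 15.0
```

```bash
python3 -c "
from p import *
plan([(585,159,6,5.6)])"
```

```text
now [586.2 157.   73.4] ydeg 5.3 t 23.1 w 30.6
(585, 159, 6, 5.6) [0.0073, -0.0035, 0.2247, 0.0001, 0.0011, -0.0072]
```

Emit:
drive_tool --pt "0.003 -0.003 0.05 0 0 0" --pt "0.003 -0.003 0.11 0 0 0" --pt "0.003 -0.003 0.17 0 0 0" --pt "0.003 -0.003 0.21 0 0 0" --pt "0.003 -0.003 0.225 0 0 0"

```text
time: 23.52
ee_pos: [0.5842, 0.1581, 0.004]
eef_rot: [0.674, 0.739, -0.001, -0.001]
ft_force: [-0.4, -0.5, -1.3]
width: 0.0309
grip_force: 15.0
```

Emit:
drive_tool --pt "0 0 0.003 0 0 0" --pt "0 0 0.006 0 0 0" --pt "0 0 0.009 0 0 0" --pt "0 0 0.012 0 0 0" --pt "0 0 0.014 0 0 0"

```text
time: 23.93
ee_pos: [0.5857, 0.1594, 0.0023]
eef_rot: [0.673, 0.739, 0.0, 0.0]
ft_force: [-1.4, -0.4, 9.2]
width: 0.0304
grip_force: 15.0
```

Emit:
drive_tool --pt "0 0 0 0 0 0" --pt "0 0 0 0 0 0" --pt "0 0 0 0 0 0" --pt "0 0 0 0 0 0" --pt "0 0 0 0 0 0" --claw 0.35

```text
time: 24.35
ee_pos: [0.5853, 0.1592, 0.0016]
eef_rot: [0.673, 0.739, -0.0, 0.0]
ft_force: [0.3, 0.1, -0.3]
width: 0.0535
grip_force: 0.0
```

Emit:
drive_tool --pt "0 0 -0.03 0 0 0" --pt "0 0 -0.09 0 0 0" --pt "0 0 -0.16 0 0 0" --pt "0 0 -0.23 0 0 0" --pt "0 0 -0.28 0 0 0"

```text
time: 24.77
ee_pos: [0.5858, 0.1597, 0.0882]
eef_rot: [0.673, 0.74, 0.001, 0.0]
ft_force: [-0.2, 0.8, 0.5]
width: 0.0564
grip_force: 0.0
```

Emit:
drive_tool --pt "-0.06 -0.03 0 0 0 0" --pt "-0.16 -0.07 0 0 0 0" --pt "-0.28 -0.12 0 0 0 0" --pt "-0.39 -0.17 0 0 0 0" --pt "-0.5 -0.22 0 0 0 0" --claw 0

```text
time: 25.18
ee_pos: [0.5329, 0.0023, 0.0863]
eef_rot: [0.673, 0.739, 0.0, 0.0]
ft_force: [0.8, 0.4, 0.5]
width: 0.0815
grip_force: 0.0
```

Emit:
drive_tool --pt "-0.11 -0.05 0 0 0 0" --pt "-0.22 -0.1 0 0 0 0" --pt "-0.32 -0.14 0 0 0 0" --pt "-0.42 -0.18 0 0 0 0" --pt "-0.5 -0.22 0 0 0 0"

```text
time: 25.6
ee_pos: [0.4812, -0.1544, 0.0865]
eef_rot: [0.674, 0.739, -0.0, 0.001]
ft_force: [0.5, 0.0, 0.6]
width: 0.0871
grip_force: 0.0
```

Emit:
drive_tool --pt "-0.06 -0.03 0 0 0 0" --pt "-0.11 -0.05 0 0 0 0" --pt "-0.15 -0.07 0 0 0 0" --pt "-0.18 -0.082 0 0 0 0" --pt "-0.18 -0.082 0 0 0 0"

```text
time: 26.02
ee_pos: [0.4619, -0.2099, 0.0861]
eef_rot: [0.674, 0.739, -0.0, 0.0]
ft_force: [1.6, -0.4, -0.1]
width: 0.0871
grip_force: 0.0
```

Emit:
drive_tool --pt "0 0 0 0 0 0" --pt "0 0 0 0 0 0" --pt "0 0 0 0 0 0" --pt "0 0 0 0 0 0" --pt "0 0 0 0 0 0"

```text
time: 26.43
ee_pos: [0.4627, -0.2073, 0.0857]
eef_rot: [0.673, 0.74, 0.0, 0.0]
ft_force: [1.1, 0.4, 0.4]
width: 0.087
grip_force: 0.0
```

```bash
python3 -c "
from p import *
plan([(463,-208,-2,5.6)])"
```

```text
now [ 462.7 -207.3   85.7] ydeg 5.4 t 26.43 w 87.0
(463, -208, -2, 5.6) [-0.0026, 0.0008, 0.2923, 0.0001, -0.0, -0.004]
```

Emit:
drive_tool --pt "0 0 0.07 0 0 0" --pt "0 0 0.14 0 0 0" --pt "0 0 0.21 0 0 0" --pt "0 0 0.27 0 0 0" --pt "0 0 0.291 0 0 0"

```text
time: 26.85
ee_pos: [0.461, -0.207, -0.004]
eef_rot: [0.673, 0.74, -0.0, -0.002]
ft_force: [-0.8, 0.3, -0.6]
width: 0.0871
grip_force: 0.0
```

Emit:
drive_tool --pt "0 0 0 0 0 0" --pt "0 0 0 0 0 0" --pt "0 0 0 0 0 0" --pt "0 0 0 0 0 0" --pt "0 0 0 0 0 0" --claw 1

```text
time: 27.27
ee_pos: [0.463, -0.2082, -0.0007]
eef_rot: [0.673, 0.739, 0.0, 0.001]
ft_force: [0.0, 0.9, -0.5]
width: 0.0617
grip_force: 0.0
```

Emit:
drive_tool --pt "0 0 0 0 0 0" --pt "0 0 0 0 0 0" --pt "0 0 0 0 0 0" --pt "0 0 0 0 0 0" --pt "0 0 0 0 0 0"

```text
time: 27.68
ee_pos: [0.4626, -0.2079, -0.0015]
eef_rot: [0.673, 0.739, 0.0, 0.0]
ft_force: [-1.3, -0.2, 1.1]
width: 0.0372
grip_force: 15.0
```

```bash
python3 -c "
from p import *
plan([(462,-208,75,5.6),(591,99,75,5.6),(591,99,6,5.6)])"
```

```text
now [ 462.6 -207.9   -1.5] ydeg 5.4 t 27.68 w 37.2
(462, -208, 75, 5.6) [-0.0001, -0.0019, -0.255, 0.0004, 0.0003, -0.0053]
(591, 99, 75, 5.6) [0.9765, 0.5278, 0.0, 0.0, 0.0, 0.0]
(591, 99, 6, 5.6) [0.0, 0.0, 0.23, 0.0, 0.0, 0.0]
```

Emit:
drive_tool --pt "0 0 -0.03 0 0 0" --pt "0 0 -0.09 0 0 0" --pt "0 0 -0.16 0 0 0" --pt "0 0 -0.22 0 0 0" --pt "0 0 -0.25 0 0 0"

```text
time: 28.1
ee_pos: [0.4634, -0.2081, 0.0759]
eef_rot: [0.673, 0.739, 0.0, 0.001]
ft_force: [0.3, -0.2, 0.0]
width: 0.037
grip_force: 15.0
```

Emit:
drive_tool --pt "0.03 0.016 0 0 0 0" --pt "0.09 0.049 0 0 0 0" --pt "0.16 0.086 0 0 0 0" --pt "0.23 0.124 0 0 0 0" --pt "0.3 0.162 0 0 0 0"

```text
time: 28.52
ee_pos: [0.5022, -0.1118, 0.0724]
eef_rot: [0.673, 0.739, -0.0, -0.001]
ft_force: [-0.9, 0.1, -1.2]
width: 0.037
grip_force: 15.0
```

Emit:
drive_tool --pt "0.08 0.043 0 0 0 0" --pt "0.16 0.086 0 0 0 0" --pt "0.24 0.13 0 0 0 0" --pt "0.32 0.173 0 0 0 0" --pt "0.4 0.216 0 0 0 0"

```text
time: 28.93
ee_pos: [0.5553, 0.014, 0.0722]
eef_rot: [0.673, 0.74, -0.0, -0.001]
ft_force: [0.6, 0.5, 0.1]
width: 0.0372
grip_force: 15.0
```

Emit:
drive_tool --pt "0.08 0.043 0 0 0 0" --pt "0.15 0.082 0 0 0 0" --pt "0.21 0.114 0 0 0 0" --pt "0.25 0.136 0 0 0 0" --pt "0.275 0.15 0 0 0 0"

```text
time: 29.35
ee_pos: [0.5921, 0.1013, 0.0721]
eef_rot: [0.672, 0.74, -0.0, -0.001]
ft_force: [-0.1, -0.7, -0.5]
width: 0.0372
grip_force: 15.0
```

Emit:
drive_tool --pt "0 0 0 0 0 0" --pt "0 0 0 0 0 0" --pt "0 0 0 0 0 0" --pt "0 0 0 0 0 0" --pt "0 0 0 0 0 0"

```text
time: 29.77
ee_pos: [0.5927, 0.0969, 0.0733]
eef_rot: [0.674, 0.739, -0.0, 0.0]
ft_force: [-0.2, 0.0, -0.5]
width: 0.0374
grip_force: 15.0
```

```bash
python3 -c "
from p import *
plan([(591,99,6,5.6)])"
```

```text
now [592.7  96.9  73.3] ydeg 5.3 t 29.77 w 37.4
(591, 99, 6, 5.6) [0.0075, -0.0051, 0.2244, -0.0, 0.0009, -0.0071]
```

Emit:
drive_tool --pt "0.003 -0.004 0.05 0 0 0" --pt "0.003 -0.004 0.11 0 0 0" --pt "0.003 -0.004 0.17 0 0 0" --pt "0.003 -0.004 0.21 0 0 0" --pt "0.003 -0.004 0.225 0 0 0"

```text
time: 30.18
ee_pos: [0.5904, 0.098, 0.004]
eef_rot: [0.674, 0.739, -0.001, -0.001]
ft_force: [-0.3, 0.3, -0.6]
width: 0.037
grip_force: 15.0
```

Emit:
drive_tool --pt "0 0 0.003 0 0 0" --pt "0 0 0.006 0 0 0" --pt "0 0 0.009 0 0 0" --pt "0 0 0.012 0 0 0" --pt "0 0 0.014 0 0 0"

```text
time: 30.6
ee_pos: [0.5921, 0.099, 0.0025]
eef_rot: [0.673, 0.739, 0.0, 0.001]
ft_force: [-3.8, -1.4, 9.5]
width: 0.0375
grip_force: 15.0
```

Emit:
drive_tool --pt "0 0 0 0 0 0" --pt "0 0 0 0 0 0" --pt "0 0 0 0 0 0" --pt "0 0 0 0 0 0" --pt "0 0 0 0 0 0" --claw 0.3

```text
time: 31.02
ee_pos: [0.5915, 0.0989, 0.0016]
eef_rot: [0.673, 0.739, -0.0, 0.0]
ft_force: [0.2, 0.8, 0.6]
width: 0.0586
grip_force: 0.0
```

Emit:
drive_tool --pt "0 0 -0.03 0 0 0" --pt "0 0 -0.09 0 0 0" --pt "0 0 -0.16 0 0 0" --pt "0 0 -0.23 0 0 0" --pt "0 0 -0.29 0 0 0"

```text
time: 31.43
ee_pos: [0.5917, 0.0992, 0.0907]
eef_rot: [0.673, 0.74, 0.0, 0.0]
ft_force: [0.6, -0.4, -0.4]
width: 0.0609
grip_force: 0.0
```

Emit:
drive_tool --pt "0.02 -0.06 0 0 0 0" --pt "0.04 -0.15 0 0 0 0" --pt "0.06 -0.24 0 0 0 0" --pt "0.09 -0.33 0 0 0 0" --pt "0.108 -0.398 0 0 0 0" --claw 0

```text
time: 31.85
ee_pos: [0.4675, 0.1207, 0.0889]
eef_rot: [0.673, 0.74, -0.0, 0.0]
ft_force: [-1.3, 0.7, -0.4]
width: 0.0836
grip_force: 0.0
```

```bash
python3 -c "
from p import *
plan([(466,150,85,32),(464.5,180,80,58.5),(464.5,200.5,75,85)])"
```

```text
now [467.5 120.7  88.9] ydeg 5.4 t 31.85 w 83.6
(466, 150, 85, 32) [0.0977, 0.0041, 0.0129, -0.0006, 0.0008, -0.5907]
(464.5, 180, 80, 58.5) [0.0875, 0.0488, 0.0167, 0.0, 0.0, -0.5889]
(464.5, 200.5, 75, 85) [0.0357, 0.0583, 0.0167, 0.0, 0.0, -0.5889]
```

Emit:
drive_tool --pt "0.02 0.001 0.003 0 0 -0.11" --pt "0.04 0.002 0.006 0 0 -0.23" --pt "0.06 0.003 0.009 0 0 -0.35" --pt "0.08 0.004 0.012 0 0 -0.47" --pt "0.098 0.004 0.013 0 0 -0.59"

```text
time: 32.27
ee_pos: [0.4681, 0.1499, 0.0854]
eef_rot: [0.483, 0.875, 0.0, 0.0]
ft_force: [-0.5, 0.2, -0.3]
width: 0.0869
grip_force: 0.0
```

Emit:
drive_tool --pt "0.018 0.01 0.003 0 0 -0.12" --pt "0.036 0.02 0.006 0 0 -0.24" --pt "0.054 0.03 0.01 0 0 -0.36" --pt "0.07 0.04 0.014 0 0 -0.48" --pt "0.088 0.049 0.017 0 0 -0.59"

```text
time: 32.68
ee_pos: [0.4667, 0.1799, 0.0802]
eef_rot: [0.269, 0.963, -0.0, 0.0]
ft_force: [0.0, -0.0, -0.5]
width: 0.0872
grip_force: 0.0
```

Emit:
drive_tool --pt "0.007 0.012 0.003 0 0 -0.12" --pt "0.014 0.024 0.006 0 0 -0.24" --pt "0.021 0.036 0.01 0 0 -0.36" --pt "0.028 0.048 0.014 0 0 -0.48" --pt "0.036 0.058 0.017 0 0 -0.59"

```text
time: 33.1
ee_pos: [0.4666, 0.2003, 0.0751]
eef_rot: [0.041, 0.999, -0.0, 0.0]
ft_force: [0.6, 0.6, 0.8]
width: 0.0869
grip_force: 0.0
```

Emit:
drive_tool --pt "0 0 0 0 0 0" --pt "0 0 0 0 0 0" --pt "0 0 0 0 0 0" --pt "0 0 0 0 0 0" --pt "0 0 0 0 0 0"

```text
time: 33.52
ee_pos: [0.4666, 0.1998, 0.0747]
eef_rot: [0.044, 0.999, -0.0, 0.0]
ft_force: [0.8, 0.2, 0.3]
width: 0.0869
grip_force: 0.0
```

Run:
```python
from p import *
plan([(464.5,200.5,-26,85)])
im=camera("scene")[180:390,170:390]; im2=camera("top")[200:310,95:200]
cv2.imwrite("pics/s7.png",np.hstack([cv2.resize(im,(400,400)),cv2.resize(im2,(400,400))]))
```

```text
now [466.6 199.8  74.7] ydeg 84.9 t 33.52 w 86.9
(464.5, 200.5, -26, 85) [0.0074, 0.0018, 0.3357, -0.0004, 0.0005, -0.0019]
```

View pics/s7.png

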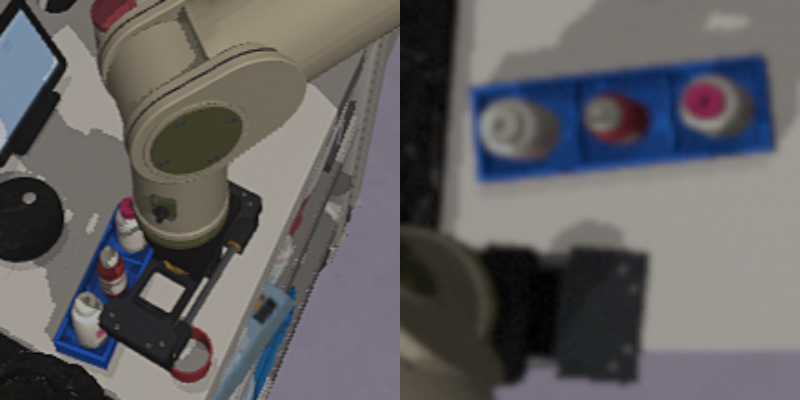

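Emit:
drive_tool --pt "0.006 0.002 0.06 0 0 0" --pt "0.006 0.002 0.13 0 0 0" --pt "0.006 0.002 0.2 0 0 0" --pt "0.006 0.002 0.26 0 0 0" --pt "0.006 0.002 0.3 0 0 0"

```text
time: 34.03
ee_pos: [0.464, 0.2004, -0.0171]
eef_rot: [0.044, 0.999, -0.0, -0.001]
ft_force: [0.1, -0.2, 0.6]
width: 0.087
grip_force: 0.0
```

Emit:
drive_tool --pt "0 0 0.01 0 0 0" --pt "0 0 0.02 0 0 0" --pt "0 0 0.03 0 0 0" --pt "0 0 0.032 0 0 0" --pt "0 0 0.032 0 0 0"

```text
time: 34.45
ee_pos: [0.4652, 0.2009, -0.0245]
eef_rot: [0.044, 0.999, 0.0, 0.0]
ft_force: [-0.2, -0.3, -0.9]
width: 0.0869
grip_force: 0.0
```

Emit:
drive_tool --pt "0 0 0 0 0 0" --pt "0 0 0 0 0 0" --pt "0 0 0 0 0 0" --pt "0 0 0 0 0 0" --pt "0 0 0 0 0 0" --claw 1 --force 12

```text
time: 34.87
ee_pos: [0.4648, 0.2008, -0.025]
eef_rot: [0.044, 0.999, -0.0, 0.0]
ft_force: [-0.2, -0.8, -0.0]
width: 0.0613
grip_force: 0.0
```

Emit:
drive_tool --pt "0 0 0 0 0 0" --pt "0 0 0 0 0 0" --pt "0 0 0 0 0 0" --pt "0 0 0 0 0 0" --pt "0 0 0 0 0 0"

```text
time: 35.28
ee_pos: [0.4648, 0.2008, -0.025]
eef_rot: [0.044, 0.999, -0.0, 0.0]
ft_force: [-0.4, -0.4, 2.0]
width: 0.0527
grip_force: 12.0
```

```bash
python3 -c "
from p import *
plan([(464.5,200.5,45,85),(475,-41.5,45,84.9),(578,-41.5,45,84.9)])"
```

```text
now [464.8 200.8 -25. ] ydeg 85.0 t 35.28 w 52.7
(464.5, 200.5, 45, 85) [0.0008, -0.0012, -0.2334, -0.0001, 0.0001, 0.0002]
(475, -41.5, 45, 84.9) [-0.1052, -0.8005, 0.0, 0.0, 0.0, 0.0022]
(578, -41.5, 45, 84.9) [-0.342, 0.0305, 0.0, 0.0, 0.0, 0.0]
```

Emit:
drive_tool --pt "0 0 -0.02 0 0 0" --pt "0 0 -0.07 0 0 0" --pt "0 0 -0.14 0 0 0" --pt "0 0 -0.2 0 0 0" --pt "0 0 -0.233 0 0 0"

```text
time: 35.7
ee_pos: [0.4656, 0.2016, 0.0478]
eef_rot: [0.043, 0.999, 0.0, 0.001]
ft_force: [-0.2, -0.3, -0.7]
width: 0.0523
grip_force: 12.0
```

Emit:
drive_tool --pt "-0.005 -0.04 0 0 0 0" --pt "-0.015 -0.12 0 0 0 0" --pt "-0.03 -0.22 0 0 0 0" --pt "-0.04 -0.32 0 0 0 0" --pt "-0.055 -0.42 0 0 0 0"

```text
time: 36.12
ee_pos: [0.47, 0.0727, 0.0454]
eef_rot: [0.043, 0.999, -0.0, 0.0]
ft_force: [0.4, 0.3, -0.8]
width: 0.0522
grip_force: 12.0
```

Emit:
drive_tool --pt "-0.012 -0.1 0 0 0 0" --pt "-0.024 -0.19 0 0 0 0" --pt "-0.035 -0.27 0 0 0 0" --pt "-0.045 -0.34 0 0 0 0" --pt "-0.05 -0.38 0 0 0 0"

```text
time: 36.53
ee_pos: [0.4753, -0.0438, 0.0453]
eef_rot: [0.045, 0.999, -0.001, 0.0]
ft_force: [0.1, 0.3, -0.0]
width: 0.0524
grip_force: 12.0
```

Emit:
drive_tool --pt "-0.04 0.003 0 0 0 0" --pt "-0.11 0.01 0 0 0 0" --pt "-0.2 0.018 0 0 0 0" --pt "-0.28 0.025 0 0 0 0" --pt "-0.342 0.03 0 0 0 0"

```text
time: 36.95
ee_pos: [0.5799, -0.0403, 0.0451]
eef_rot: [0.043, 0.999, 0.0, 0.0]
ft_force: [-0.5, 0.8, 0.2]
width: 0.0525
grip_force: 12.0
```

Emit:
drive_tool --pt "0 0 0 0 0 0" --pt "0 0 0 0 0 0" --pt "0 0 0 0 0 0" --pt "0 0 0 0 0 0" --pt "0 0 0 0 0 0"

```text
time: 37.37
ee_pos: [0.5776, -0.0411, 0.0451]
eef_rot: [0.043, 0.999, -0.0, -0.0]
ft_force: [0.0, -0.5, -0.1]
width: 0.0524
grip_force: 12.0
```

Run:
```python
from p import *
plan([(578,-41.5,-18,84.9)])
im=camera("scene")[190:310,220:350]
cv2.imwrite("pics/s8.png",cv2.resize(im,None,fx=5,fy=5,interpolation=cv2.INTER_CUBIC))
```

```text
now [577.6 -41.1  45.1] ydeg 85.0 t 37.37 w 52.4
(578, -41.5, -18, 84.9) [-0.0014, -0.001, 0.2102, -0.0009, 0.0, 0.0025]
```

View pics/s8.png

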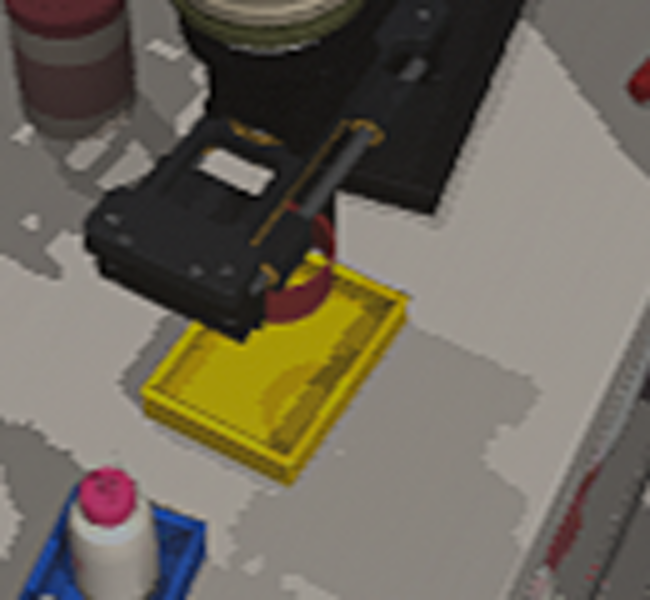

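Emit:
drive_tool --pt "0 0 0.04 0 0 0" --pt "0 0 0.09 0 0 0" --pt "0 0 0.14 0 0 0" --pt "0 0 0.18 0 0 0" --pt "0 0 0.205 0 0 0"

```text
time: 37.83
ee_pos: [0.5768, -0.0409, -0.0194]
eef_rot: [0.043, 0.999, 0.0, -0.001]
ft_force: [-0.4, 0.3, -0.5]
width: 0.0521
grip_force: 12.0
```

Emit:
drive_tool --pt "0 0 0.004 0 0 0" --pt "0 0 0.008 0 0 0" --pt "0 0 0.012 0 0 0" --pt "0 0 0.016 0 0 0" --pt "0 0 0.017 0 0 0"

```text
time: 38.25
ee_pos: [0.5788, -0.0409, -0.021]
eef_rot: [0.044, 0.999, -0.0, 0.001]
ft_force: [-1.2, -0.5, 5.2]
width: 0.0521
grip_force: 12.0
```

Emit:
drive_tool --pt "0 0 0 0 0 0" --pt "0 0 0 0 0 0" --pt "0 0 0 0 0 0" --pt "0 0 0 0 0 0" --pt "0 0 0 0 0 0" --claw 0.29

```text
time: 38.67
ee_pos: [0.5782, -0.041, -0.0217]
eef_rot: [0.044, 0.999, -0.0, 0.0]
ft_force: [-0.2, -0.7, 0.9]
width: 0.0612
grip_force: 0.0
```

Emit:
drive_tool --pt "0 0 -0.02 0 0 0" --pt "0 0 -0.07 0 0 0" --pt "0 0 -0.14 0 0 0" --pt "0 0 -0.22 0 0 0" --pt "0 0 -0.3 0 0 0"

```text
time: 39.08
ee_pos: [0.5782, -0.0406, 0.0705]
eef_rot: [0.043, 0.999, 0.0, 0.0]
ft_force: [0.1, -0.3, 0.3]
width: 0.0616
grip_force: 0.0
```

Run:
```python
from p import *
for q in((383.5,242.5),(420.5,261.5)): print(plane("top",q,.085).round(3))
u=np.array([np.sin(np.radians(10.6)),np.cos(np.radians(10.6))])*40; g=np.array([468,-342.7])+u; print("grasp",g)
plan([(545,-90,70,61),(520,-150,70,37),(495,-230,70,13),(*g,70,-10.6),(*g,-28,-10.6)])
```

```text
[ 0.547 -0.384  0.085]
[ 0.502 -0.466  0.085]
grasp [ 475.35805402 -303.38258603]
now [578.2 -40.6  70.5] ydeg 85.0 t 39.08 w 61.6
(545, -90, 70, 61) [0.0961, -0.1735, 0.0016, 0.0003, 0.0004, 0.5342]
(520, -150, 70, 37) [-0.0241, -0.2153, 0.0, 0.0, 0.0, 0.5333]
(495, -230, 70, 13) [-0.1628, -0.227, 0.0, 0.0, 0.0, 0.5333]
(np.float64(475.3580540245088), np.float64(-303.38258603401783), 70, -10.6) [-0.2236, -0.1188, 0.0, 0.0, 0.0, 0.5244]
(np.float64(475.3580540245088), np.float64(-303.38258603401783), -28, -10.6) [0.0, 0.0, 0.3267, 0.0, 0.0, 0.0]
```

Emit:
drive_tool --pt "0.02 -0.035 0 0 0 0.1" --pt "0.04 -0.07 0 0 0 0.21" --pt "0.06 -0.105 0 0 0 0.32" --pt "0.08 -0.14 0 0 0 0.43" --pt "0.096 -0.174 0 0 0 0.534" --claw 0.4

```text
time: 39.5
ee_pos: [0.5449, -0.0907, 0.0697]
eef_rot: [0.252, 0.968, -0.0, 0.001]
ft_force: [0.6, -0.4, 0.6]
width: 0.0526
grip_force: 0.0
```

Emit:
drive_tool --pt "-0.005 -0.043 0 0 0 0.107" --pt "-0.01 -0.086 0 0 0 0.214" --pt "-0.015 -0.13 0 0 0 0.32" --pt "-0.02 -0.17 0 0 0 0.427" --pt "-0.024 -0.215 0 0 0 0.533"

```text
time: 39.92
ee_pos: [0.5203, -0.1504, 0.0697]
eef_rot: [0.448, 0.894, 0.0, 0.001]
ft_force: [-0.0, -0.3, 0.6]
width: 0.0521
grip_force: 0.0
```

Emit:
drive_tool --pt "-0.033 -0.045 0 0 0 0.107" --pt "-0.066 -0.09 0 0 0 0.214" --pt "-0.1 -0.136 0 0 0 0.32" --pt "-0.13 -0.18 0 0 0 0.427" --pt "-0.163 -0.227 0 0 0 0.533"

```text
time: 40.33
ee_pos: [0.4954, -0.2307, 0.0698]
eef_rot: [0.624, 0.782, 0.0, 0.001]
ft_force: [0.3, 0.5, -0.7]
width: 0.0519
grip_force: 0.0
```

Emit:
drive_tool --pt "-0.045 -0.024 0 0 0 0.105" --pt "-0.09 -0.048 0 0 0 0.21" --pt "-0.135 -0.071 0 0 0 0.315" --pt "-0.18 -0.095 0 0 0 0.42" --pt "-0.224 -0.119 0 0 0 0.524"

```text
time: 40.75
ee_pos: [0.4757, -0.3044, 0.0698]
eef_rot: [0.77, 0.638, 0.0, 0.001]
ft_force: [0.5, 0.8, 0.0]
width: 0.0522
grip_force: 0.0
```

Emit:
drive_tool --pt "0 0 0 0 0 0" --pt "0 0 0 0 0 0" --pt "0 0 0 0 0 0" --pt "0 0 0 0 0 0" --pt "0 0 0 0 0 0"

```text
time: 41.17
ee_pos: [0.4759, -0.3029, 0.0686]
eef_rot: [0.768, 0.64, 0.0, 0.0]
ft_force: [-0.6, -0.3, -0.4]
width: 0.052
grip_force: 0.0
```

Run:
```python
from p import *
plan([(475.4,-303.4,-20,-10.6),(475.4,-303.4,-28,-10.6)])
# pen unmoved? cutter in tray?
for n in("top","scene"):
    im=cv2.cvtColor(camera(n),cv2.COLOR_BGR2HSV); r=cv2.inRange(im,(0,70,30),(10,255,255))|cv2.inRange(im,(170,70,30),(180,255,255))
    x0,y0,x1,y1=(205,205,270,260) if n=="top" else (240,225,312,292)
    pts=cv2.findNonZero(r[y0:y1,x0:x1]); 
    if pts is None: continue
    b=cv2.boundingRect(pts); c=(x0+b[0]+(b[2]-1)/2,y0+b[1]+(b[3]-1)/2); print(n,b,c,(plane(n,c,.0165)*1000).round(1))
```

```text
now [ 475.9 -302.9   68.6] ydeg -10.4 t 41.17 w 52.0
(475.4, -303.4, -20, -10.6) [-0.0022, -0.0014, 0.2952, 0.0004, -0.0003, 0.0039]
(475.4, -303.4, -28, -10.6) [0.0, 0.0, 0.0267, 0.0, 0.0, 0.0]
scene (0, 22, 47, 41) (263.0, 267.0) [595.8  -9.6  16.5]
```

Emit:
drive_tool --pt "0 0 0.06 0 0 0" --pt "0 0 0.13 0 0 0" --pt "0 0 0.2 0 0 0" --pt "0 0 0.26 0 0 0" --pt "0 0 0.29 0 0 0"

```text
time: 41.68
ee_pos: [0.4743, -0.303, -0.0209]
eef_rot: [0.769, 0.639, -0.0, -0.001]
ft_force: [0.2, 0.1, 0.7]
width: 0.0526
grip_force: 0.0
```

Emit:
drive_tool --pt "0 0 0.01 0 0 0" --pt "0 0 0.02 0 0 0" --pt "0 0 0.029 0 0 0" --pt "0 0 0.031 0 0 0" --pt "0 0 0.031 0 0 0"

```text
time: 42.1
ee_pos: [0.4758, -0.3041, -0.0274]
eef_rot: [0.769, 0.639, 0.0, 0.001]
ft_force: [-0.0, 0.8, 0.4]
width: 0.0524
grip_force: 0.0
```

Emit:
drive_tool --pt "0 0 0 0 0 0" --pt "0 0 0 0 0 0" --pt "0 0 0 0 0 0" --pt "0 0 0 0 0 0" --pt "0 0 0 0 0 0" --claw 1 --force 20

```text
time: 42.52
ee_pos: [0.4755, -0.304, -0.0279]
eef_rot: [0.769, 0.639, 0.0, 0.0]
ft_force: [-0.4, -0.5, 0.4]
width: 0.0269
grip_force: 0.0
```

Emit:
drive_tool --pt "0 0 0 0 0 0" --pt "0 0 0 0 0 0" --pt "0 0 0 0 0 0" --pt "0 0 0 0 0 0" --pt "0 0 0 0 0 0"

```text
time: 42.93
ee_pos: [0.4754, -0.3039, -0.028]
eef_rot: [0.769, 0.639, -0.0, 0.0]
ft_force: [-0.2, 0.3, 0.8]
width: 0.0151
grip_force: 20.0
```

Run:
```python
from p import *
a=np.radians(5.1); t=np.array([590.8,-241.5])+40*np.array([-np.sin(a),np.cos(a)])
g=(475.4,-303.4)
print("target",t)
plan([(*g,30,-10.6),(525,-250,35,-2),(*t,35,5.1),(*t,-18,5.1)])
```

```text
target [ 587.24422813 -201.65835738]
now [ 475.4 -303.9  -28. ] ydeg -10.6 t 42.93 w 15.1
(475.4, -303.4, 30, -10.6) [0.0017, -0.0004, -0.1934, 0.0001, 0.0001, 0.0007]
(525, -250, 35, -2) [0.2054, 0.1298, -0.0167, 0.0, 0.0, -0.1911]
(np.float64(587.2442281253423), np.float64(-201.6583573835692), 35, 5.1) [0.1683, 0.2017, 0.0, 0.0, 0.0, -0.1578]
(np.float64(587.2442281253423), np.float64(-201.6583573835692), -18, 5.1) [0.0, 0.0, 0.1767, 0.0, 0.0, 0.0]
```

Emit:
drive_tool --pt "0 0 -0.02 0 0 0" --pt "0 0 -0.07 0 0 0" --pt "0 0 -0.13 0 0 0" --pt "0 0 -0.18 0 0 0" --pt "0 0 -0.2 0 0 0"

```text
time: 43.35
ee_pos: [0.4766, -0.3044, 0.0345]
eef_rot: [0.769, 0.639, 0.0, 0.001]
ft_force: [0.7, -0.4, 0.3]
width: 0.015
grip_force: 20.0
```

Emit:
drive_tool --pt "0.02 0.013 0 0 0 -0.02" --pt "0.06 0.038 0 0 0 -0.06" --pt "0.11 0.07 0 0 0 -0.1" --pt "0.16 0.1 -0.01 0 0 -0.15" --pt "0.205 0.13 -0.01 0 0 -0.191"

```text
time: 43.77
ee_pos: [0.5263, -0.248, 0.0347]
eef_rot: [0.717, 0.697, 0.0, -0.0]
ft_force: [0.3, 0.5, -0.4]
width: 0.0148
grip_force: 20.0
```

Emit:
drive_tool --pt "0.045 0.055 0 0 0 -0.045" --pt "0.09 0.105 0 0 0 -0.085" --pt "0.13 0.15 0 0 0 -0.12" --pt "0.155 0.18 0 0 0 -0.145" --pt "0.168 0.202 0 0 0 -0.158"

```text
time: 44.18
ee_pos: [0.5886, -0.1996, 0.0345]
eef_rot: [0.673, 0.74, 0.0, -0.0]
ft_force: [0.8, 0.2, -0.2]
width: 0.0145
grip_force: 20.0
```

Emit:
drive_tool --pt "0 0 0 0 0 0" --pt "0 0 0 0 0 0" --pt "0 0 0 0 0 0" --pt "0 0 0 0 0 0" --pt "0 0 0 0 0 0"

```text
time: 44.6
ee_pos: [0.5868, -0.2033, 0.035]
eef_rot: [0.675, 0.738, -0.0, 0.0]
ft_force: [-0.4, -0.2, -0.2]
width: 0.0149
grip_force: 20.0
```

Run:
```python
from p import *
plan([(587.2,-201.7,-20,5.1)])
```

```text
now [ 586.8 -203.3   35. ] ydeg 5.1 t 44.6 w 14.9
(587.2, -201.7, -20, 5.1) [0.0052, 0.0019, 0.1834, -0.0003, 0.0008, -0.0009]
```

Emit:
drive_tool --pt "0 0 0.04 0 0 0" --pt "0 0 0.08 0 0 0" --pt "0 0 0.12 0 0 0" --pt "0 0 0.16 0 0 0" --pt "0 0 0.18 0 0 0"

```text
time: 45.02
ee_pos: [0.5859, -0.2019, -0.0219]
eef_rot: [0.675, 0.738, -0.001, -0.001]
ft_force: [-0.0, 0.2, -0.6]
width: 0.0146
grip_force: 20.0
```

Emit:
drive_tool --pt "0 0 0.004 0 0 0" --pt "0 0 0.008 0 0 0" --pt "0 0 0.012 0 0 0" --pt "0 0 0.016 0 0 0" --pt "0 0 0.017 0 0 0"

```text
time: 45.43
ee_pos: [0.5876, -0.2024, -0.0238]
eef_rot: [0.675, 0.738, 0.0, 0.0]
ft_force: [-0.1, -0.3, 0.3]
width: 0.0148
grip_force: 20.0
```

Emit:
drive_tool --pt "0 0 0.002 0 0 0" --pt "0 0 0.004 0 0 0" --pt "0 0 0.004 0 0 0" --pt "0 0 0.004 0 0 0" --pt "0 0 0.004 0 0 0"

```text
time: 45.85
ee_pos: [0.5876, -0.2025, -0.024]
eef_rot: [0.675, 0.738, -0.0, 0.0]
ft_force: [-4.9, -0.2, 9.9]
width: 0.0149
grip_force: 20.0
```

Emit:
drive_tool --pt "0 0 0 0 0 0" --pt "0 0 0 0 0 0" --pt "0 0 0 0 0 0" --pt "0 0 0 0 0 0" --pt "0 0 0 0 0 0" --claw 0.7

```text
time: 46.27
ee_pos: [0.5873, -0.2023, -0.0254]
eef_rot: [0.675, 0.738, -0.0, -0.0]
ft_force: [0.0, -0.1, -0.0]
width: 0.0256
grip_force: 0.0
```

Emit:
drive_tool --pt "0 0 -0.02 0 0 0" --pt "0 0 -0.07 0 0 0" --pt "0 0 -0.15 0 0 0" --pt "0 0 -0.25 0 0 0" --pt "0 0 -0.35 0 0 0"

```text
time: 46.68
ee_pos: [0.5872, -0.202, 0.082]
eef_rot: [0.675, 0.738, 0.0, -0.0]
ft_force: [0.5, -0.3, 0.1]
width: 0.0262
grip_force: 0.0
```

Emit:
drive_tool --pt "-0.05 -0.1 -0.03 0 0 0" --pt "-0.12 -0.2 -0.06 0 0 0" --pt "-0.2 -0.3 -0.1 0 0 0" --pt "-0.28 -0.4 -0.14 0 0 0" --pt "-0.36 -0.5 -0.17 0 0 0"

```text
time: 47.1
ee_pos: [0.4467, -0.3243, 0.1332]
eef_rot: [0.674, 0.738, -0.0, 0.001]
ft_force: [1.0, -1.3, 0.2]
width: 0.0259
grip_force: 0.0
```

Emit:
drive_tool --pt "-0.1 0 -0.03 0 0 0" --pt "-0.2 0 -0.06 0 0 0" --pt "-0.3 0 -0.1 0 0 0" --pt "-0.4 0 -0.12 0 0 0" --pt "-0.4 0 -0.12 0 0 0"

```text
time: 47.52
ee_pos: [0.457, -0.4494, 0.169]
eef_rot: [0.677, 0.736, -0.001, 0.002]
ft_force: [0.3, 0.0, -0.3]
width: 0.0261
grip_force: 0.0
```

Run:
```python
from p import *
plan([])
a=camera("scene")[110:390,150:400]; b=camera("top")[140:300,95:400]
A=cv2.resize(a,None,fx=2.1,fy=2.1,interpolation=cv2.INTER_CUBIC)[:, :] 
B=cv2.resize(b,None,fx=2.6,fy=2.6)
cv2.imwrite("pics/a.png",A);cv2.imwrite("pics/b.png",B)
A=cv2.resize(a,(400,448)); B1=cv2.resize(b[:, :155],(400,300)); B2=cv2.resize(b[:,150:],(400,300))
C=np.zeros((600,800,3),np.uint8); C[:448,:400]=A; C[:300,400:]=B1; C[300:,400:]=B2
cv2.imwrite("pics/final.png",C)
```

```text
now [ 457.  -449.4  169. ] ydeg 4.8 t 47.52 w 26.1
```

View pics/final.png

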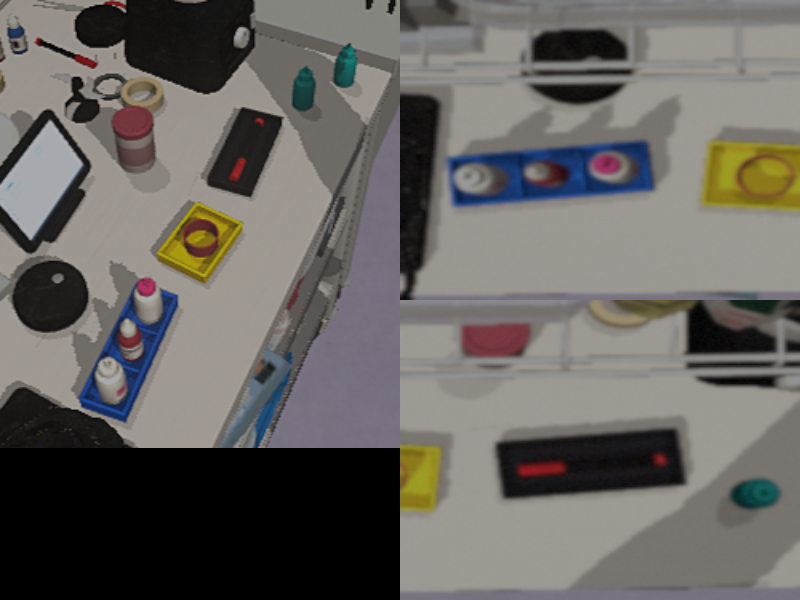

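Emit:
drive_tool --pt "0 0 0 0 0 0" --pt "0 0 0 0 0 0" --pt "0 0 0 0 0 0" --pt "0 0 0 0 0 0" --pt "0 0 0 0 0 0"

```text
time: 48.03
ee_pos: [0.4584, -0.4424, 0.1669]
eef_rot: [0.674, 0.738, -0.0, 0.0]
ft_force: [0.2, -0.8, 0.3]
width: 0.0261
grip_force: 0.0
```

```bash
python3 -c "
from bench import *
print(close_job())"
```

```text
the job is handed in; nothing more can be done
None
```

The job is handed in at about 48 s of the 128 s allowed: the final pictures show the three bottles upright in separate bays of the blue caddy, the cutter flat in the yellow tray and the marker lengthwise in the black pen tray, everything let go of and the timer and tub not touched.

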